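# Weigh and rack the wide-mouth sample bottle

### The job

The wide-mouth sample bottle (the one with the widest cap) is wedged in the touching row on the rubber mat: push it along the mat from its cap end until about half of it stands out of the row on the rail side, without shifting its neighbours, and only then lift it. Lay it on the middle of the balance pan and let go of it for two seconds so that the reading settles; then take it again and put it, base first and cap outwards, into the empty bay of the rack, under the flag, pushed fully home against the stop. Do not drop it, and leave all the other bottles and things where they are.

Things in the scene. Friction and masses are not known exactly. Their poses are not given: they have to be found in the camera images.
- wide_center (a point): The wide-mouth bottle: square white bottle lying on its side, 110 mm long: body 44 x 44 x 80 mm, 5 mm neck, round grey cap 38 mm across, 25 mm long; 0.15 kg. Point: its centre, mid-length, 22 mm up. x runs from base (-55 mm) to cap end (+55 mm; body ends at +25), z up. Starts in one of the row's four places.
- wide_cap (a point): The centre of the flat outer end of the wide-mouth bottle's cap, 55 mm along its axis from its centre; same axes.
- mat: Fixed black mat, 205 mm wide (y), 4 mm thick. Four bottles lie on it side by side, touching, ends flush, centres at x = 0, y = -66, -22, 22, 66 mm, caps to +x. A stop rail 18 mm high crosses its -x edge, 64 mm in front of the bases (face at x = -119 mm). Rubber ends at x = +85; nothing stands beyond the caps. Origin: on the table under the row's middle; x along the bottles.
- pan (a point): Centre of the top of the bench balance's square steel pan, 120 x 125 mm, 46 mm above the table; rigid. The grey balance body is 165 x 140 mm, its display towards -x; z up.
- rack: Fixed plywood rack, 220 mm wide (y), 115 high. Three bays at table level (no floor), centres y = -70, 0, 70 mm, open to -x: mouths at x = -30, 60 mm wide, 62 high (solid above), 60 deep to a 22 mm high stop lip (face x = +30). A bottle home at the lip has its centre at x = -25, sticks out 50 mm, cap outwards; two bays hold one so. Origin on the table, x into the bays.
- flag: Small upright steel flag (34 mm wide, 32 high) on the rack's top, marking the one empty bay. Origin at the rack's top (115 mm up), straight above where the bottle's centre lies when home (rack x = -25 mm); axes as the rack's.
- row1_center (a point): Narrow-mouth bottle in the row, to stay put: square white bottle lying on its side, 110 mm long: body 44 x 44 x 80 mm, 5 mm neck, round grey cap 26 mm across, 25 mm long; 0.15 kg. Point: its centre, mid-length, 22 mm up. x runs from base (-55 mm) to cap end (+55 mm; body ends at +25), z up. 
- row2_center (a point): Narrow-mouth bottle in the row, to stay put: square white bottle lying on its side, 110 mm long: body 44 x 44 x 80 mm, 5 mm neck, round grey cap 26 mm across, 25 mm long; 0.15 kg. Point: its centre, mid-length, 22 mm up. x runs from base (-55 mm) to cap end (+55 mm; body ends at +25), z up. 
- row3_center (a point): Narrow-mouth bottle in the row, to stay put: square white bottle lying on its side, 110 mm long: body 44 x 44 x 80 mm, 5 mm neck, round grey cap 26 mm across, 25 mm long; 0.15 kg. Point: its centre, mid-length, 22 mm up. x runs from base (-55 mm) to cap end (+55 mm; body ends at +25), z up. 
- stock1_center (a point): Narrow-mouth bottle home in a rack bay (cap to rack's -x), to stay put: square white bottle lying on its side, 110 mm long: body 44 x 44 x 80 mm, 5 mm neck, round grey cap 26 mm across, 25 mm long; 0.15 kg. Point: its centre, mid-length, 22 mm up. x runs from base (-55 mm) to cap end (+55 mm; body ends at +25), z up. 
- stock2_center (a point): Narrow-mouth bottle home in a rack bay (cap to rack's -x), to stay put: square white bottle lying on its side, 110 mm long: body 44 x 44 x 80 mm, 5 mm neck, round grey cap 26 mm across, 25 mm long; 0.15 kg. Point: its centre, mid-length, 22 mm up. x runs from base (-55 mm) to cap end (+55 mm; body ends at +25), z up. 
- beaker: Bystander: glass beaker, 72 mm across, 85 mm high, standing beyond the balance. Origin at its underside.
- jar: Bystander: amber glass jar, 60 mm across, 85 mm high, standing beyond the balance. Origin at its underside.
- weight: Bystander: steel calibration weight, 32 mm across, 45 mm high with its knob, standing on the robot's side of the balance, to the right. Origin at its underside.

How it is judged:
By the outcome, as a careful person would: the job done as asked, in the order asked, and still so for the second after the job is handed in, with the robot touching nothing.
It also fails if it takes over 72 s, if anything falls off the work surface, if the arm or the gripper's body presses on something with over 40 N, if the wrist force passes 120 N, or if a joint passes its speed limit or range.

### The arm

A 6-joint arm with a two-finger parallel gripper is mounted at the origin on the work surface. World frame = base frame: x ahead of the robot, y to its left, z up, the work surface at z = 0. Lengths are in m, angles in rad, forces in N, time in s.
With the tool pointing down it reaches from about 0.375 to 0.975 m from the base axis. Payload 3.8 kg.
Tool frame: the origin (TCP) lies at the very end of the fingers, on their centre line; the grasp point (between the pads) lies 19 mm behind it; z points along the fingers, y is the line along which they close (so a half turn about z gives the same grasp; the last joint's range is limited). The gripper opens to 85 mm and grips with 20 to 120 N. Pads are 22 mm wide; open, the fingers measure 114 mm over their backs; the gripper's body (76 mm by 85 mm) begins 54 mm behind the grasp point. The pads swing forward as they close: fully open they stand 13 mm farther back than shut.
Start: joints at [1.119, 0.264, 1.604, -0, 1.274, -0.037], TCP at [0.272, 0.618, 0.231] pointing down, gripper open.
Joint ranges: [-2.63, 2.63], [-0.94, 2.18], [0.31, 2.57], [-1.31, 4.45], [0, 2.66], [-2.55, 2.55]. Speed limits (rad/s): [2.57, 2.57, 3.14, 3.14, 3.14, 3.14].

### API

Orientations are given as a rotation vector (axis times angle).
In Python, from cell import robot gives the robot as it stands.
- The arm moves only by the tool jog_arm, never from a script. Its argument "steps" is one flat list of numbers, 7 for each row, row after row: the shift along the tool's x, y, z in m, then the turn, a rotation vector about the tool's x, y, z in rad, then the opening, from 0 (shut) to 1 (fully open). In form: [x, y, z, wx, wy, wz, gripper, x, y, z, wx, wy, wz, gripper, ...]. A call has exactly 5 rows; each row is the pose to reach, as a shift and turn from the pose commanded when the call began, along the tool's axes at that moment; what a row does not reach only later rows make up. A row lasts 1/8 s, in which the tool goes at most 62.5 mm and 10.7 degrees, less where a joint would pass 70% of its speed; a pose out of reach is approached as far as the arm can. A call with a gripper value outside its range is refused whole. The fingers move at their own pace and stop on an object; the grip force is fixed at half the most. Time passes only in rows, so rows that repeat a pose let the fingers close, or fill a call up. It gives the time, the measured TCP pose, the force, the opening and the grip force at its end, in the units of the state.
- robot.get_state(): the state, without advancing time (a new reading comes with each control period).
- robot.grab_frame(name): name is "scene" or "side" or "wrist"; returns a dict with "image" (400x640x3 uint8, red, green, blue), "intrinsics" (3x3 intrinsics, pixels), "rvec" (rotation vector, rad) and "tvec" (3), from world to camera coordinates, as OpenCV has them; the wrist camera has in their place "mount" (4x4, takes a point from camera to tool coordinates, whose origin is the TCP and whose axes are the flange's). Camera axes: x right, y down, z forward; pixel columns grow to the right and rows downward; lengths in m; the calibration is good to about 2 mm. A picture is of the moment at which its call begins: read the wrist's pose just before it. There is no depth.
- robot.finish_job(): hands the job in; it is judged then, once.
The state is a dict: "clock": time; "joints": joint angles; "joint_vel": joint speeds; "joint_torque": joint torques, N m; "ee_pos": TCP position; "tcp_rot": TCP orientation; "force": force on the tool from outside, world axes, zero at the start; "ft_torque": the same for the moment, N m; "grip_width": opening from 0.0 (shut) to 1.0 (fully open); "grip_force": force on a finger pad.
Only numpy, scipy, OpenCV 4.12 (cv2) and the standard library are available. Lean on these libraries where they do the work, as an engineer would, in place of code of your own. Each camera call takes 0.05 s, during which the arm holds its last target. There are 200 camera calls.

## Working session

There is one attempt and no reset: what is moved stays moved. The work goes in short steps, Python scripts to look and compute and a tool call to move; the robot and the scene stay as the last step left them, time stands still between calls to the robot, and variables do not carry over. Pictures are saved under pics/ and viewed, at most 10 in all, crops included, and the job is handed in when it is done.

Besides the shell and the picture viewer there is one more tool, called after ">>>" in YAML: its name, and indented under it one key for each argument. jog_arm: Moves the arm, as the interface text tells. Its arguments: {"type":"object","properties":{"steps":{"type":"array"}},"required":["steps"]}

```bash
mkdir -p pics; ls
cat > h.py <<'E'
import numpy as np, cv2, pickle
from scipy.spatial.transform import Rotation as R
from cell import robot
def grab(n):
    s=robot.get_state(); f=robot.grab_frame(n)
    if 'mount' in f:
        T=np.eye(4);T[:3,:3]=R.from_rotvec(s['tcp_rot']).as_matrix();T[:3,3]=s['ee_pos']
        M=T@np.array(f['mount']); f['R']=M[:3,:3];f['c']=M[:3,3]
    else:
        A=cv2.Rodrigues(np.array(f['rvec'],float))[0];f['R']=A.T;f['c']=-A.T@np.array(f['tvec']).ravel()
    return f
def ray(f,u,v):
    d=f['R']@np.linalg.solve(f['intrinsics'],[u,v,1.]);return d/np.linalg.norm(d)
def onz(f,u,v,z):
    d=ray(f,u,v);return f['c']+d*(z-f['c'][2])/d[2]
def tri(obs):
    A=np.zeros((3,3));b=np.zeros(3)
    for f,u,v in obs:
        d=ray(f,u,v);P=np.eye(3)-np.outer(d,d);A+=P;b+=P@f['c']
    return np.linalg.solve(A,b)
def proj(f,p):
    q=f['intrinsics']@(f['R'].T@(np.array(p)-f['c']));return q[:2]/q[2]
def save(f,n): 
    cv2.imwrite(f'pics/{n}.png',f['image'][:,:,::-1]); pickle.dump(f,open(f'pics/{n}.pkl','wb'))
def load(n): return pickle.load(open(f'pics/{n}.pkl','rb'))
E
python3 - <<'E'
from h import *
for n in ['scene','side','wrist']: 
    f=grab(n);save(f,n+'0');print(n,f['c'].round(3),f['R'][:,2].round(2))
s=robot.get_state();print(s)
print(R.from_rotvec(s['tcp_rot']).as_matrix().round(3))
a=load('scene0')['image'];b=load('side0')['image']
E
```

```text
pics
scene [ 1.466 -0.378  0.864] [-0.72  0.32 -0.62]
side [ 0.128 -0.668  0.97 ] [ 0.38  0.56 -0.74]
wrist [0.196 0.652 0.373] [ 0.3  -0.13 -0.95]
{'clock': 0.15, 'joints': array([ 1.11910896e+00,  2.64573479e-01,  1.60508311e+00, -7.12263866e-06,
        1.27368040e+00, -3.69150276e-02]), 'joint_vel': array([-8.95438283e-04, -1.27313878e-04, -4.58775347e-03, -5.48345998e-05,
       -1.07038067e-03, -1.76777287e-03]), 'joint_torque': array([ 8.59678603e-04, -5.15904880e+01, -3.67959738e+01,  7.10847871e-05,
        8.02368595e-03,  3.69468705e-05]), 'ee_pos': array([0.2717766 , 0.61724619, 0.23024016]), 'tcp_rot': array([-6.46773710e-01, -3.07386919e+00,  2.66086159e-03]), 'force': array([ 0.4494326 ,  0.70177293, -0.07658397]), 'ft_torque': array([-0.03872626,  0.02137162, -0.03707253]), 'grip_force': 0.0, 'grip_width': 1.003351800507328}
[[-0.915  0.403 -0.001]
 [ 0.403  0.915 -0.002]
 [ 0.    -0.002 -1.   ]]
```

View pics/scene0.png

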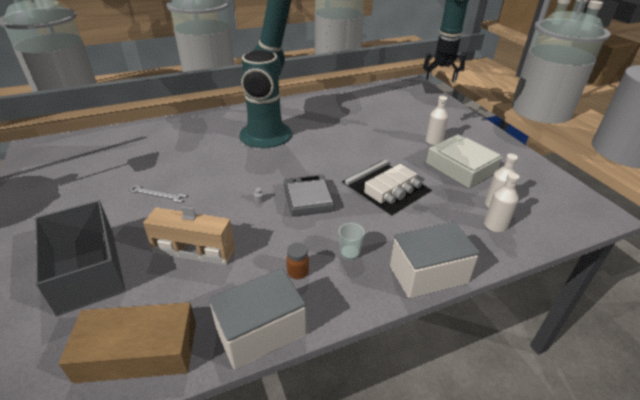

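View pics/side0.png

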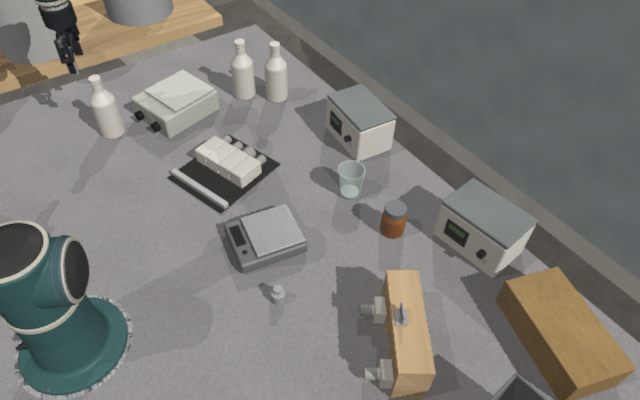

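The scene view has the mat and row at about (390,185), the balance at (308,195) and the rack at (190,235) with the flag at (188,213). The side view has the row at (228,160), the pan at (273,230), the rack at (408,330) and the flag at (402,315).

Run:
```python
from h import *
a=load('scene0');b=load('side0')
for n,p in dict(matcorner_s1=(b,228,208,0.004),m2=(b,280,163,.004),m3=(b,170,174,.004),m4=(b,232,136,.004),rackA=(b,387,271,.115),rackB=(b,417,271,.115),rackC=(b,434,376,.115),rackD=(b,394,393,.115),cap1=(b,362,310,.022),cap2=(b,367,375,.022),pan1=(b,241,218,.046),pan2=(b,287,206,.046),pan3=(b,306,239,.046),pan4=(b,259,256,.046),beak=(b,350,192,0),jar=(b,393,232,0),wt=(b,278,300,0)).items():
    print(n,onz(*p).round(3))
print('flag',tri([(a,188,213),(b,402,315)]))
ims=[]
for f,x0,y0,w,h in [(a,340,150,100,70),(b,160,125,130,91),(a,140,200,100,70),(b,345,260,100,140)]:
    c=f['image'][y0:y0+h,x0:x0+w]; s=min(400/w,300/h); c=cv2.resize(c,None,fx=s,fy=s,interpolation=2)
    o=np.zeros((300,400,3),np.uint8);o[:min(300,c.shape[0]),:c.shape[1]]=c[:300];ims.append(o)
cv2.imwrite('pics/crops.png',np.vstack([np.hstack(ims[:2]),np.hstack(ims[2:])])[:,:,::-1])
```

```text
matcorner_s1 [0.44  0.153 0.004]
m2 [0.641 0.222 0.004]
m3 [0.367 0.352 0.004]
m4 [0.584 0.4   0.004]
rackA [ 0.594 -0.276  0.115]
rackB [ 0.645 -0.31   0.115]
rackC [ 0.519 -0.492  0.115]
rackD [ 0.441 -0.475  0.115]
cap1 [ 0.535 -0.28   0.022]
cap2 [ 0.455 -0.398  0.022]
pan1 [0.438 0.071 0.046]
pan2 [0.551 0.042 0.046]
pan3 [ 0.532 -0.07   0.046]
pan4 [ 0.417 -0.051  0.046]
beak [0.739 0.026 0.   ]
jar [ 0.744 -0.142  0.   ]
wt [ 0.405 -0.148  0.   ]
flag [ 0.54645173 -0.37169262  0.12613793]
```

View pics/crops.png

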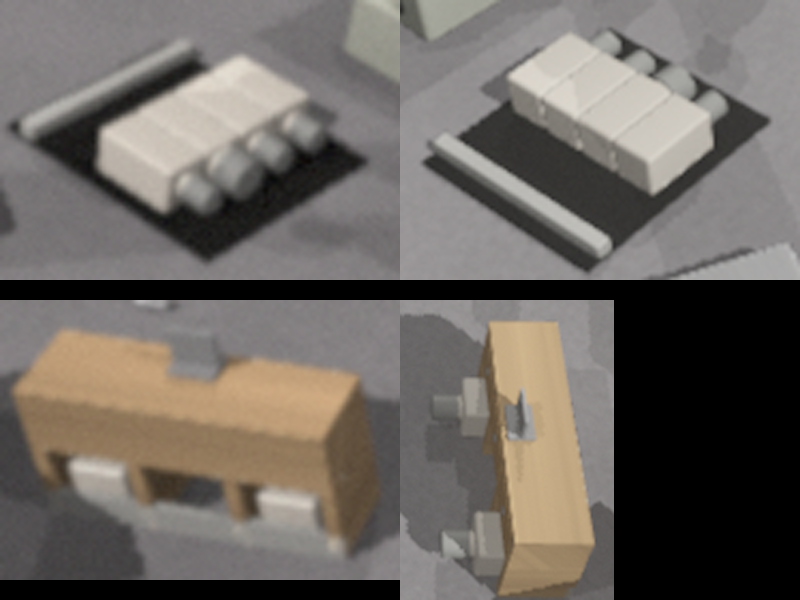

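The enlarged crops show that the wide cap is the one second from the -y end of the row (balance side). The flag stands over the middle bay, which is empty. I'll go over the row with the wrist camera.

```bash
cat >> h.py <<'E'
def pose(x,y,z,yaw): # yaw (deg) of tool x, tool down
    T=np.eye(4);T[:3,:3]=R.from_euler('z',yaw,degrees=True).as_matrix()@np.diag([1,-1,-1.]);T[:3,3]=x,y,z;return T
def cur():
    s=robot.get_state();T=np.eye(4);T[:3,:3]=R.from_rotvec(s['tcp_rot']).as_matrix();T[:3,3]=s['ee_pos'];return T
def plan(*wps,T=None):
    "each waypoint reached in one call; prints shift (mm) and turn"
    T=cur() if T is None else T
    for w in wps:
        W=pose(*w);D=np.linalg.inv(T)@W
        v=R.from_matrix(D[:3,:3]).as_rotvec()
        print(D[:3,3].round(4),v.round(3),'| dist %.3f turn %.0f'%(np.linalg.norm(D[:3,3]),np.degrees(np.linalg.norm(v))));T=W
E
python3 - <<'E'
from h import *
plan((.37,.5,.27,106),(.45,.36,.28,60),(.55,.28,.28,15.6))
E
```

```text
[-0.1371 -0.0678 -0.0396] [-0.002  0.001  0.877] | dist 0.158 turn 50
[-0.1566  0.0383 -0.01  ] [0.    0.    0.803] | dist 0.162 turn 46
[-0.0193  0.1266  0.    ] [0.    0.    0.775] | dist 0.128 turn 44
```

>>> jog_arm:
  steps: [-0.137,-0.068,-0.04,-0.002,0.001,0.877,1,-0.137,-0.068,-0.04,-0.002,0.001,0.877,1,-0.137,-0.068,-0.04,-0.002,0.001,0.877,1,-0.137,-0.068,-0.04,-0.002,0.001,0.877,1,-0.137,-0.068,-0.04,-0.002,0.001,0.877,1]

```text
clock: 0.78
ee_pos: [0.3705, 0.4995, 0.2712]
tcp_rot: [-1.898, -2.502, -0.003]
force: [-0.2, 0.1, 0.1]
grip_width: 0.998
grip_force: 0.0
```

>>> jog_arm:
  steps: [-0.157,0.038,-0.01,0,0,0.803,1,-0.157,0.038,-0.01,0,0,0.803,1,-0.157,0.038,-0.01,0,0,0.803,1,-0.157,0.038,-0.01,0,0,0.803,1,-0.157,0.038,-0.01,0,0,0.803,1]

```text
clock: 1.4
ee_pos: [0.45, 0.3589, 0.2808]
tcp_rot: [-2.723, -1.564, -0.002]
force: [-0.4, 0.6, 0.4]
grip_width: 1.0
grip_force: 0.0
```

>>> jog_arm:
  steps: [-0.019,0.127,0,0,0,0.775,0,-0.019,0.127,0,0,0,0.775,0,-0.019,0.127,0,0,0,0.775,0,-0.019,0.127,0,0,0,0.775,0,-0.019,0.127,0,0,0,0.775,0]

```text
clock: 2.02
ee_pos: [0.5502, 0.2794, 0.2804]
tcp_rot: [-3.111, -0.426, -0.0]
force: [-0.6, -0.0, -0.1]
grip_width: 0.002
grip_force: 0.0
```

Run:
```python
from h import *
f=grab('wrist');save(f,'w1');print(robot.get_state()['ee_pos'],robot.get_state()['joints'],f['intrinsics'])
```

```text
[0.55003686 0.27968102 0.28056205] [4.29185783e-01 1.28259743e-01 1.67415020e+00 1.56100521e-03
 1.33835932e+00 1.72681953e+00] [[298.87414888   0.         321.18954638]
 [  0.         298.87414888 196.86311196]
 [  0.           0.           1.        ]]
```

View pics/w1.png

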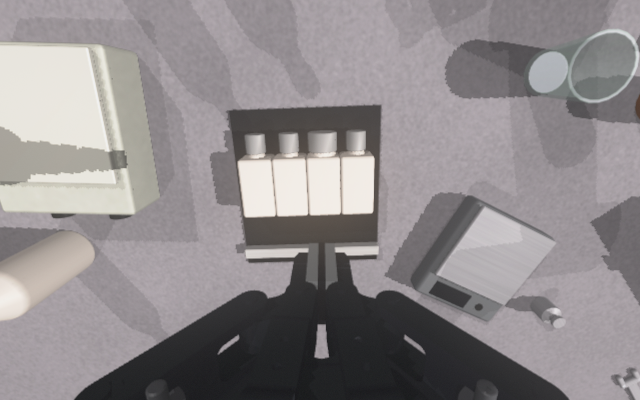

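The wrist view shows the row with bodies spanning about (240,156) to (374,215). The wide cap is at (322,143), third from the left, the balance pan is at (495,250), and the rail is at row 252.

```bash
cat > m.py <<'E'
from h import *
w=load('w1');a=load('scene0');b=load('side0')
def white(f,box,th=150):
    x0,y0,x1,y1=box;g=f['image'][y0:y1,x0:x1].astype(int)
    m=((g.min(2)>th)).astype(np.uint8)
    c=max(cv2.findContours(m,0,2)[0],key=cv2.contourArea)+[x0,y0]
    return c
for n,f,box,th in [('w',w,(225,125,390,235),185),('w rail',w,(235,238,305,270),120),('side',b,(180,125,275,200),140),('scene',a,(355,155,435,205),140)]:
    c=white(f,box,th);q=cv2.approxPolyDP(c,2.5,True)[:,0];print(n,cv2.contourArea(c),q.tolist(),cv2.minAreaRect(c))
E
python3 m.py
python3 - <<'E'
from h import *
w=load('w1')['image']
print(w[185,235:380:2].mean(1).astype(int)); print(w[120:225,322].mean(1).astype(int)); print(w[143,240:375].mean(1).astype(int))
print(w[240:262,270].mean(1).astype(int))
E
```

```text
w 1913.5 [[332, 134], [324, 136], [324, 152], [316, 154], [318, 158], [307, 160], [311, 214], [340, 211], [339, 159], [325, 157], [334, 153], [330, 151]] ((323.3226013183594, 174.08148193359375), (79.99935150146484, 32.11764907836914), 88.53119659423828)
w rail 1022.0 [[235, 269], [291, 269], [292, 262], [249, 263], [245, 260], [293, 257], [304, 252], [304, 247], [245, 249], [237, 253], [235, 245], [244, 240], [235, 238]] ((269.5, 253.5), (31.0, 69.0), 90.0)
side 2235.0 [[264, 157], [261, 155], [256, 159], [252, 156], [254, 151], [250, 145], [254, 141], [246, 125], [233, 134], [250, 146], [244, 151], [239, 149], [239, 142], [229, 144], [227, 135], [221, 139], [213, 127], [180, 147], [180, 166], [190, 159], [184, 153], [206, 139], [195, 150], [237, 175], [242, 187], [261, 171], [260, 163]] ((223.8301239013672, 149.16827392578125), (84.41808319091797, 60.006195068359375), 18.71173667907715)
scene 945.0 [[416, 173], [399, 163], [367, 181], [365, 191], [379, 201], [384, 192], [384, 197], [390, 199], [385, 192], [391, 188], [398, 194], [397, 185], [401, 183], [408, 188], [403, 182], [410,
[... 796 characters left out ...]
236 235 235 234 203 125  85  84  83  84  84  83  83  82  82]
[ 68  69  68  69  75  98 120 132 141 150 162 168 175 180 186 192 197 204
 209 207 201 186 172 163 144 100  71  70  70  71  71  70  72  71  73  73
  73  74  79 101 123 131 139 149 159 168 174 179 187 193 199 202 205 201
 194 184 172 162 134  74  74  74  74  75  75  76  75  83 104 118 123 125
 130 136 142 148 155 161 167 173 175 181 185 190 195 199 204 207 209 206
 203 196 187 178 172 165 137  75  75  75  75  74  75  76  76  81 101 118
 121 128 135 142 151 160 169 177 186 197 208 215 213 208 195 183 172 146
  77  76  76  76  77  77  77  77  78]
[ 76  75  74  72  83 109 117 117 128 179 208 211 210 207 209 208 207 159
  91  68  68  69]
```

```bash
cat > m2.py <<'E'
from h import *
w=load('w1');a=load('scene0');b=load('side0')
im=w['image'].mean(2)
def mincol(r,c,k=4): 
    s=im[r,c-k:c+k+1];wt=np.clip(200-s,0,None)+1e-6*0;wt=np.clip(s.max()-s-8,0,None);return (wt*np.arange(c-k,c+k+1)).sum()/wt.sum()
z=.048
print('right base corner',tri([(w,374,213.5),(b,241.5,175.5)]),'left',tri([(w,244,216.5),(b,196,152)]))
P=[]
for c0 in (273,307,341):
    pts=np.array([onz(w,mincol(r,c0),r,z)[:2] for r in range(166,210,3)])
    l=cv2.fitLine(pts.astype(np.float32),2,0,.01,.01).ravel();l[:2]*=np.sign(l[0]);P.append(l);print(c0,np.degrees(np.arctan2(l[1],l[0])),l[2:])
yaw=np.median([np.degrees(np.arctan2(l[1],l[0])) for l in P])
# base top edge per bottle, subpixel
base=[]
for c in (257,290,323,357):
    s=im[205:225,c];t=(s[:6].mean()+s[-5:].mean())/2
    r=205+np.argmax(s<t);r=r-1+(s[r-206]-t)/(s[r-206]-s[r-205])
    base.append(onz(w,c,r,z)[:2]);print('base',c,r,base[-1])
d=base[3]-base[0];print('yaw from bases',np.degrees(np.arctan2(d[1],d[0]))+90, 'yaw axis',yaw)
u=np.array([np.cos(np.radians(yaw)),np.sin(np.radians(yaw))]);v=np.array([-u[1],u[0]])
g=[l[2:]@v for l in P];print('gaps v',g,np.diff(g))
bu=np.mean([p@u for p in base]);o=(bu+.055)*u+np.mean(g)*v
print('mat origin',o,'wide',o-.022*v)
for n,r in (('rail front',248.5),('rail back',257)):print(n,(onz(w,270,r,.018+.004)[:2]-o)@u)
print('cap end top',(onz(w,322,133,.026+.019)[:2]-o)@np.c_[u,v],(onz(w,322,130,.026)[:2]-o)@np.c_[u,v])
E
python3 m2.py
```

```text
right base corner [0.50619732 0.19361026 0.05227581] left [0.45091892 0.36034705 0.03873694]
273 17.659626 [0.50358343 0.33170754]
307 17.620277 [0.51550436 0.2892348 ]
341 17.864529 [0.5274129 0.2468063]
base 257 216.64210144927537 [0.45656482 0.34435998]
base 290 215.5684861717613 [0.47022685 0.30154666]
base 323 214.5596264367816 [0.48375804 0.25883206]
base 357 213.552 [0.49761616 0.21493172]
yaw from bases 17.597699091654206 yaw axis 17.659626
gaps v [np.float32(0.16330807), np.float32(0.11922048), np.float32(0.0751788)] [-0.04408759 -0.04404168]
mat origin [0.53029138 0.29395852] wide [0.53696534 0.27299526]
rail front -0.1181681145928207
rail back -0.1327014398957209
cap end top [ 0.05349902 -0.02171475] [ 0.05506774 -0.02178592]
```

```bash
cat >> h.py <<'E'
YW=17.6; U=np.array([np.cos(np.radians(YW)),np.sin(np.radians(YW))]); V=np.array([-U[1],U[0]]); WC=np.array([.537,.273])
def wp(du,z,yaw,dv=0): p=WC+du*U+dv*V; return (p[0],p[1],z,yaw)
E
python3 - <<'E'
from h import *
plan(wp(.06,.2,YW+45),wp(.11,.09,YW+90),wp(.11,.022,YW+90),wp(.075,.022,YW+90))
E
```

```text
[0.0456 0.001  0.0806] [-0.001 -0.001 -0.82 ] | dist 0.093 turn 47
[0.0354 0.0354 0.11  ] [ 0.     0.    -0.785] | dist 0.121 turn 45
[ 0.    -0.     0.068] [ 0.  0. -0.] | dist 0.068 turn 0
[ 0.    -0.035  0.   ] [ 0.  0. -0.] | dist 0.035 turn 0
```

>>> jog_arm:
  steps: [0.0456,0.001,0.0806,-0.001,-0.001,-0.82,0,0.0456,0.001,0.0806,-0.001,-0.001,-0.82,0,0.0456,0.001,0.0806,-0.001,-0.001,-0.82,0,0.0456,0.001,0.0806,-0.001,-0.001,-0.82,0,0.0456,0.001,0.0806,-0.001,-0.001,-0.82,0]

```text
clock: 2.7
ee_pos: [0.5941, 0.2916, 0.2001]
tcp_rot: [-2.679, -1.64, -0.0]
force: [-0.1, -0.3, -0.2]
grip_width: 0.0
grip_force: 0.0
```

>>> jog_arm:
  steps: [0.0354,0.0354,0.11,0,0,-0.785,0,0.0354,0.0354,0.11,0,0,-0.785,0,0.0354,0.0354,0.11,0,0,-0.785,0,0.0354,0.0354,0.11,0,0,-0.785,0,0.0354,0.0354,0.11,0,0,-0.785,0]

```text
clock: 3.32
ee_pos: [0.642, 0.3068, 0.09]
tcp_rot: [-1.853, -2.536, -0.0]
force: [1.2, 0.6, 0.4]
grip_width: 0.002
grip_force: 0.0
```

Run:
```python
from h import *
f=grab('wrist');save(f,'w2');g=grab('side');save(g,'s2')
plan(wp(.11,.022,YW+90),wp(.075,.022,YW+90))
cv2.imwrite('pics/c2.png',np.hstack([f['image'][:,:,::-1][50:400,100:500],cv2.resize(g['image'][100:220,140:277][:,:,::-1],(400,350))]))
```

```text
[-0.0004 -0.0006  0.0687] [ 0.001 -0.    -0.002] | dist 0.069 turn 0
[ 0.    -0.035  0.   ] [ 0.  0. -0.] | dist 0.035 turn 0
```

View pics/c2.png

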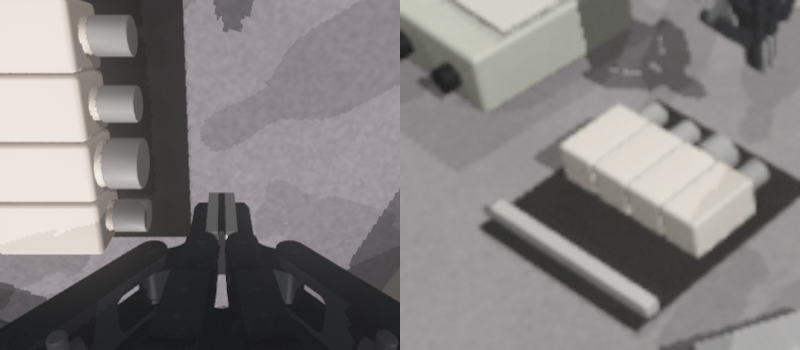

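The fingers are shut and stand clear beyond the caps, and the row is intact. The wide cap is at crop (123,163). I'll lower and push.

>>> jog_arm:
  steps: [-0.0004,-0.0006,0.03,0,0,-0.002,0,-0.0004,-0.0006,0.06,0,0,-0.002,0,-0.0004,-0.0006,0.0687,0,0,-0.002,0,-0.0004,-0.0006,0.0687,0,0,-0.002,0,-0.0004,-0.0006,0.0687,0,0,-0.002,0]

```text
clock: 4.05
ee_pos: [0.6431, 0.3065, 0.0236]
tcp_rot: [1.854, 2.534, 0.005]
force: [-0.2, -0.6, 0.0]
grip_width: -0.002
grip_force: 0.0
```

>>> jog_arm:
  steps: [0,-0.01,0,0,0,0,0,0,-0.02,0,0,0,0,0,0,-0.03,0,0,0,0,0,0,-0.036,0,0,0,0,0,0,-0.036,0,0,0,0,0]

```text
clock: 4.68
ee_pos: [0.6069, 0.2948, 0.0217]
tcp_rot: [-1.854, -2.536, -0.001]
force: [-0.6, 0.6, 0.1]
grip_width: -0.001
grip_force: 0.0
```

>>> jog_arm:
  steps: [0,-0.004,0,0,0,0,0,0,-0.008,0,0,0,0,0,0,-0.012,0,0,0,0,0,0,-0.016,0,0,0,0,0,0,-0.02,0,0,0,0,0]

```text
clock: 5.3
ee_pos: [0.5884, 0.2889, 0.0218]
tcp_rot: [1.854, 2.536, 0.002]
force: [1.0, 0.5, -0.1]
grip_width: 0.001
grip_force: 0.4
```

Run:
```python
from h import *
f=grab('wrist');save(f,'w3');g=grab('side');save(g,'s3')
p=robot.get_state()['ee_pos'][:2]-WC;print(p@U,p@V)
cv2.imwrite('pics/c3.png',np.hstack([f['image'][:,:,::-1][50:400,100:500],cv2.resize(g['image'][100:220,140:277][:,:,::-1],(400,350))]))
```

```text
0.05334554533252714 -0.0003631041783937486
```

View pics/c3.png

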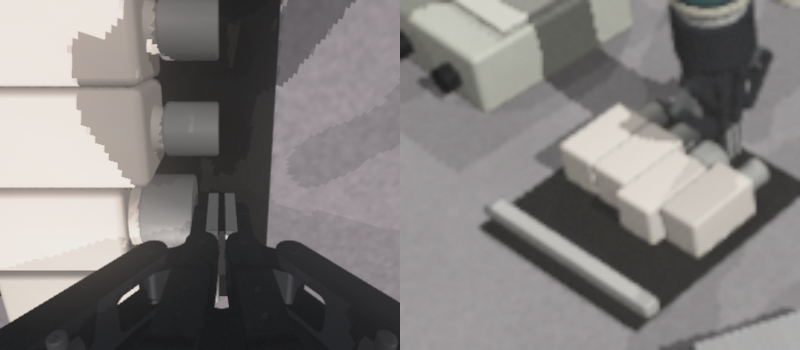

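Run:
```python
from h import *
f=load('w3')
for n,c,r,z in (('wide',296.5,240,.045),('nb',318,178,.039),('nb2',319,80,.039)):
    p=onz(f,c,r,z)[:2]-WC;print(n,p@U,p@V)
```

```text
wide 0.04379562176948732 0.022039383301593135
nb 0.05335350823116077 0.04899336540034353
nb2 0.05380187855610243 0.08876413693840199
```

The wide bottle slides out with its cap end about 10 mm back, and its neighbours are still flush. I'll continue pushing.

>>> jog_arm:
  steps: [0,-0.004,0,0,0,0,0,0,-0.008,0,0,0,0,0,0,-0.012,0,0,0,0,0,0,-0.016,0,0,0,0,0,0,-0.02,0,0,0,0,0]

```text
clock: 6.02
ee_pos: [0.5693, 0.2828, 0.0218]
tcp_rot: [1.854, 2.536, 0.002]
force: [1.9, 2.1, 0.4]
grip_width: 0.003
grip_force: 0.6
```

>>> jog_arm:
  steps: [0,-0.004,0,0,0,0,0,0,-0.008,0,0,0,0,0,0,-0.012,0,0,0,0,0,0,-0.015,0,0,0,0,0,0,-0.015,0,0,0,0,0]

```text
clock: 6.65
ee_pos: [0.5546, 0.2781, 0.0215]
tcp_rot: [-1.854, -2.536, -0.0]
force: [0.3, 0.1, 0.2]
grip_width: 0.003
grip_force: 0.1
```

Run:
```python
from h import *
f=grab('wrist');save(f,'w4');g=grab('side');save(g,'s4')
p=robot.get_state()['ee_pos'][:2]-WC;print(p@U,p@V)
cv2.imwrite('pics/c4.png',np.hstack([f['image'][:,:,::-1][50:400,100:500],cv2.resize(g['image'][100:220,140:277][:,:,::-1],(400,350))]))
# base top corner projections in side view for candidate shifts
for s in (.04,.045,.05,.055): print(s,[((proj(g,[*(WC+(-.055-s)*U+dv*V),.048])-[140,100])*[400/137,350/120]+[400,0]).round(0) for dv in (.022,-.022)])
```

```text
0.01835211384777919 -0.0004560171524183422
0.04 [array([592., 206.]), array([627., 227.])]
0.045 [array([588., 209.]), array([623., 230.])]
0.05 [array([584., 212.]), array([619., 234.])]
0.055 [array([580., 215.]), array([615., 237.])]
```

View pics/c4.png

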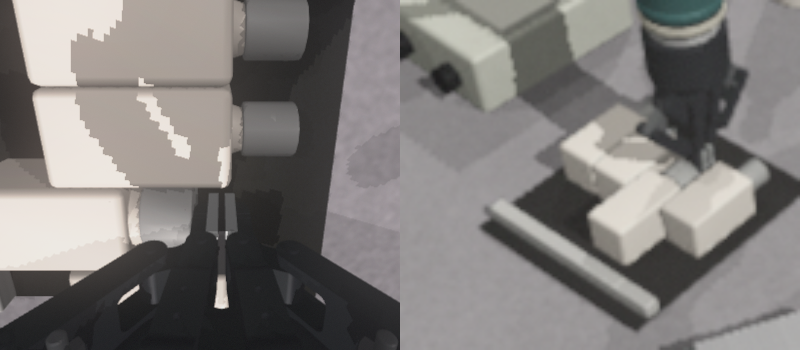

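The bottle now stands out by about 45 mm with its neighbours in place (its base corners are at crop (590,207) and (626,233)). I'll push about 6 mm more, back off, rise, and turn for the grasp.

>>> jog_arm:
  steps: [0,-0.003,0,0,0,0,0,0,-0.006,0,0,0,0,0,0,-0.006,0,0,0,0,0,0,0,0,0,0,0,0,0,0,0,0,0,0,0]

```text
clock: 7.38
ee_pos: [0.5559, 0.2786, 0.0219]
tcp_rot: [1.854, 2.535, 0.002]
force: [0.5, 0.2, -0.0]
grip_width: -0.001
grip_force: 0.0
```

>>> jog_arm:
  steps: [0,0.002,-0.03,0,0,0,0,0,0.002,-0.08,0,0,0,0,0,0.002,-0.12,0,0,0,0,0,0.002,-0.12,0,0,0,0.3,0,0.002,-0.12,0,0,0,0.75]

```text
clock: 8.0
ee_pos: [0.5567, 0.2787, 0.1414]
tcp_rot: [-1.854, -2.536, -0.001]
force: [-0.3, 0.7, 0.5]
grip_width: 0.421
grip_force: 0.0
```

Run:
```python
from h import *
plan(wp(-.02,.2,YW+45),wp(-.02,.24,YW))
```

```text
[ 0.0006 -0.0405 -0.0586] [ 0.    -0.     0.786] | dist 0.071 turn 45
[ 0.    0.   -0.04] [0.    0.    0.785] | dist 0.040 turn 45
```

>>> jog_arm:
  steps: [0,-0.04,-0.0586,0,0,0.786,0.8,0,-0.04,-0.0586,0,0,0.786,0.8,0,-0.04,-0.0586,0,0,0.786,0.8,0,-0.04,-0.0586,0,0,0.786,0.8,0,-0.04,-0.0586,0,0,0.786,0.8]

```text
clock: 8.62
ee_pos: [0.5177, 0.2662, 0.1981]
tcp_rot: [-2.684, -1.632, 0.005]
force: [-0.1, -0.5, 0.4]
grip_width: 0.8
grip_force: 0.0
```

>>> jog_arm:
  steps: [0,0,-0.04,0,0,0.785,0.8,0,0,-0.04,0,0,0.785,0.8,0,0,-0.04,0,0,0.785,0.8,0,0,-0.04,0,0,0.785,0.8,0,0,-0.04,0,0,0.785,0.8]

```text
clock: 9.25
ee_pos: [0.5183, 0.2664, 0.239]
tcp_rot: [3.104, 0.485, -0.002]
force: [-0.4, -0.0, -0.2]
grip_width: 0.797
grip_force: 0.0
```

Run:
```python
from h import *
f=grab('wrist');save(f,'w5');g=grab('side');save(g,'s5')
cv2.imwrite('pics/c5.png',f['image'][:,:,::-1])
plan(wp(-.076,.09,YW),wp(-.076,.012,YW))
```

```text
[-0.0562 -0.0008  0.1494] [-0.     0.001  0.004] | dist 0.160 turn 0
[0.    0.    0.078] [0. 0. 0.] | dist 0.078 turn 0
```

View pics/c5.png

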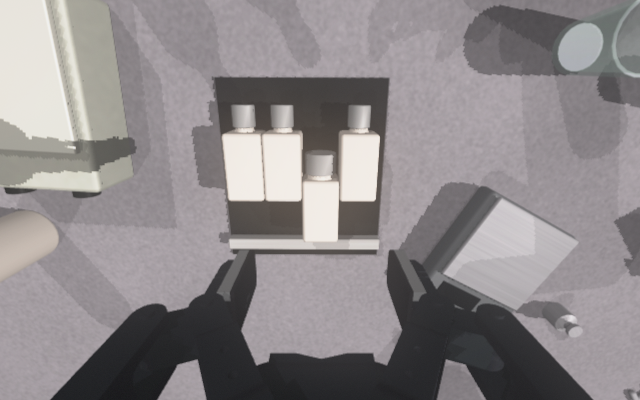

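The bottle stands half out, spanning cols 303-338 and rows 177-242, with its cap at (319,165). The three neighbours are still flush. I'll check its pose and its lateral offset, and measure the pan at the same time.

Run:
```python
from h import *
f=load('w5');im=f['image'].mean(2)
def edges(r,lo,hi):
    s=im[r,lo:hi];i=np.where(s>190)[0];return lo+i[0]-.3,lo+i[-1]+.3
mid=[]
for r in (212,218,224,230,236):
    a,b=edges(r,296,345);A=onz(f,a,r,.048)[:2]-WC;B=onz(f,b,r,.048)[:2]-WC;mid.append((A+B)/2);print(r,a,b,(A@V),(B@V))
d=mid[0]-mid[-1];print('yaw',np.degrees(np.arctan2(d[1],d[0])))
s=im[225:255,320];print(s.astype(int))
r=238.5
for r in (239,240,241,242):print(r,(onz(f,320,r,.048)[:2]-WC)@U)
# pan
for n,nm in (('w1','w1'),('w5','w5')):
    g=load(n);m=(g['image'].min(2)>130).astype(np.uint8);m[:,:400]=0;m[:180]=0;m[330:]=0
    c=max(cv2.findContours(cv2.morphologyEx(m,2,np.ones((5,5))),0,2)[0],key=cv2.contourArea)
    r=cv2.minAreaRect(c);q=cv2.approxPolyDP(c,6,True)[:,0];P=np.array([onz(g,*p,.046) for p in q]);print(nm,cv2.contourArea(c),q.tolist(),P.round(3).tolist(),P.mean(0))
```

```text
212 303.7 337.3 0.020381415356827262 -0.020017308000312675
218 303.7 337.3 0.020500279448244067 -0.020185028200825825
224 303.7 337.3 0.02062084203253997 -0.020355144955909683
230 303.7 337.3 0.020743139777280904 -0.02052771000175935
236 303.7 337.3 0.0208672104131364 -0.020702776574520177
yaw 17.778946195639406
[235 235 235 235 235 235 235 235 235 235 235 235 235 235 235 233 217 196
 191 191 193 191 192 189 134  81  80  80  80 117]
239 -0.10547706651445332
240 -0.10685926938379779
241 -0.10824483202541915
242 -0.1096337667043103
w1 23773.5 [[400, 180], [400, 239], [439, 192], [472, 194], [550, 235], [483, 207], [438, 275], [499, 303], [544, 296], [556, 306], [549, 312], [562, 317], [551, 325], [501, 306], [485, 322], [404, 284], [404, 294], [462, 329], [639, 329], [639, 305], [619, 271], [602, 260], [606, 249], [589, 222], [638, 196], [639, 180]] [[0.557, 0.175, 0.046], [0.477, 0.145, 0.046], [0.556, 0.119, 0.046], [0.565, 0.076, 0.046], [0.539, -0.054, 0.046], [0.552, 0.054, 0.046], [0.437, 0.07, 0.046], [0.416, -0.038, 0.046], [0.446, -0.097, 0.046], [0.434, -0.124, 0.046], [0.421
[... 329 characters left out ...]
2, -0.138, 0.046], [0.642, -0.126, 0.046]] [ 0.47984473 -0.0491687   0.046     ]
w5 20754.5 [[475, 180], [575, 237], [500, 199], [446, 275], [512, 308], [557, 301], [571, 313], [561, 320], [578, 329], [639, 329], [639, 276], [624, 265], [629, 253], [613, 223], [639, 206], [639, 180]] [[0.563, 0.093, 0.046], [0.535, -0.06, 0.046], [0.551, 0.053, 0.046], [0.436, 0.069, 0.046], [0.416, -0.04, 0.046], [0.445, -0.092, 0.046], [0.433, -0.121, 0.046], [0.419, -0.114, 0.046], [0.412, -0.146, 0.046], [0.439, -0.227, 0.046], [0.512, -0.172, 0.046], [0.52, -0.143, 0.046], [0.537, -0.138, 0.046], [0.566, -0.094, 0.046], [0.595, -0.11, 0.046], [0.622, -0.089, 0.046]] [ 0.49998128 -0.08310678  0.046     ]
```

>>> jog_arm:
  steps: [-0.0562,-0.001,0.05,0,0,0.004,0.8,-0.0562,-0.001,0.1,0,0,0.004,0.8,-0.0562,-0.001,0.149,0,0,0.004,0.8,-0.0562,-0.001,0.149,0,0,0.004,0.8,-0.0562,-0.001,0.149,0,0,0.004,0.8]

```text
clock: 9.98
ee_pos: [0.4663, 0.2513, 0.0928]
tcp_rot: [-3.104, -0.477, -0.004]
force: [1.4, 1.1, 0.3]
grip_width: 0.797
grip_force: 0.0
```

>>> jog_arm:
  steps: [0,0,0.03,0,0,0,0.8,0,0,0.06,0,0,0,0.8,0,0,0.078,0,0,0,0.8,0,0,0.078,0,0,0,0.8,0,0,0.078,0,0,0,0.7]

```text
clock: 10.6
ee_pos: [0.4666, 0.2514, 0.0148]
tcp_rot: [-3.104, -0.475, -0.005]
force: [-0.6, 0.7, 0.4]
grip_width: 0.702
grip_force: 0.0
```

Run:
```python
from h import *
s=robot.get_state();p=s['ee_pos'][:2]-WC;print(p@U,p@V,s['ee_pos'],s['force'])
```

```text
-0.07367082277261436 0.0007253649904582005 [0.46655833 0.25141557 0.0148138 ] [-0.6169756   0.70446562  0.40951961]
```

>>> jog_arm:
  steps: [0,0,0,0,0,0,0.4,0,0,0,0,0,0,0.2,0,0,0,0,0,0,0.2,0,0,0,0,0,0,0.2,0,0,0,0,0,0,0.2]

```text
clock: 11.22
ee_pos: [0.4666, 0.2515, 0.0149]
tcp_rot: [-3.104, -0.475, -0.006]
force: [-0.8, 0.9, 6.3]
grip_width: 0.505
grip_force: 62.0
```

>>> jog_arm:
  steps: [0,0,-0.01,0,0,0,0.2,0,0,-0.03,0,0,0,0.2,0,0,-0.05,0,0,0,0.2,0,0,-0.08,0,0,0,0.2,0,0,-0.12,0,0,0,0.2]

```text
clock: 11.85
ee_pos: [0.4633, 0.2498, 0.1329]
tcp_rot: [3.105, 0.475, -0.005]
force: [-0.4, -0.4, -1.9]
grip_width: 0.509
grip_force: 61.2
```

Run:
```python
from h import *
plan((.485,.15,.2,50),(.485,0.12,.2,78))
f=grab('wrist');save(f,'w6');g=grab('side');save(g,'s6')
cv2.imwrite('pics/c6.png',np.hstack([f['image'][:,:,::-1][50:400,100:500],cv2.resize(g['image'][40:220,140:346][:,:,::-1],(400,350))]))
```

```text
[-0.0094  0.1018 -0.067 ] [-0.001  0.003 -0.569] | dist 0.122 turn 33
[-0.023   0.0193  0.    ] [ 0.     0.    -0.489] | dist 0.030 turn 28
```

View pics/c6.png

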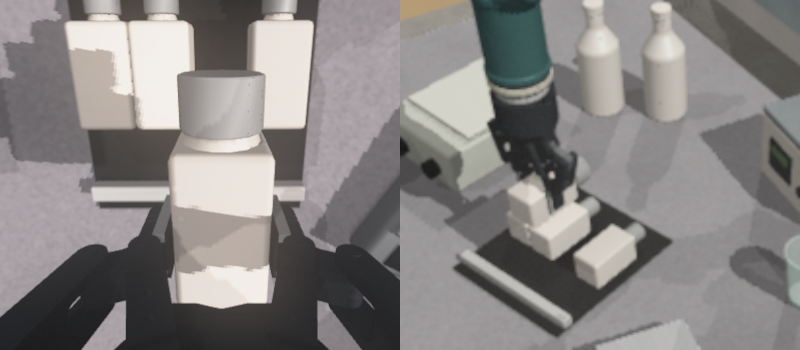

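The bottle is held squarely with its cap at crop (222,103), and the row's neighbours and the rail are undisturbed. I'll refine the pan from the saved views by fitting its edges.

```bash
cat > pan.py <<'E'
from h import *
def refine(f,q,k=5):
    im=cv2.GaussianBlur(f['image'].astype(np.float32).mean(2),(0,0),.7);q=np.array(q,float);L=[]
    for i in range(4):
        A,B=q[i],q[(i+1)%4];d=(B-A)/np.linalg.norm(B-A);n=np.array([-d[1],d[0]]);pts=[]
        for t in np.linspace(.15,.85,25):
            p=A+t*(B-A);s=np.arange(-k,k+.01,.25);xy=p+s[:,None]*n
            g=cv2.remap(im,xy[:,0].astype(np.float32)[None],xy[:,1].astype(np.float32)[None],1)[0]
            e=np.abs(np.gradient(g));pts.append(p+s[e.argmax()]*n)
        L.append(cv2.fitLine(np.array(pts,np.float32),cv2.DIST_HUBER,0,.01,.01).ravel())
    out=[]
    for i in range(4):
        a,b=L[i-1],L[i];t=np.linalg.solve(np.c_[a[:2],-b[:2]],b[2:]-a[2:]);out.append(a[2:]+t[0]*a[:2])
    return np.array(out)
w1=load('w1');w5=load('w5');b=load('side0');a=load('scene0')
V=[('w1',w1,[(483,203),(438,275),(499,303),(553,240)]),('w5',w5,[(500,196),(444,275),(514,310),(577,239)]),('side',b,[(287,206),(241,218),(259,256),(306,239)]),('scene',a,[(327,180),(287,182),(291,211),(332,203)])]
Q=[]
for n,f,q in V:
    r=refine(f,q,4);Q.append(r);P=np.array([onz(f,*p,.046)[:2] for p in r]);print(n,r.round(1).tolist(),P.round(3).tolist(),P.mean(0).round(4),[round(float(np.linalg.norm(P[i]-P[(i+1)%4])),3) for i in range(4)])
for i in range(4): print(tri([(V[1][1],*Q[1][i]),(b,*Q[2][i])]).round(4))
E
python3 pan.py
```

```text
w1 [[484.29998779296875, 205.89999389648438], [435.6000061035156, 273.70001220703125], [503.0, 304.5], [556.5999755859375, 241.89999389648438]] [[0.554, 0.053], [0.438, 0.075], [0.415, -0.045], [0.532, -0.069]] [0.4846 0.0034] [0.118, 0.122, 0.119, 0.124]
w5 [[501.29998779296875, 197.6999969482422], [442.29998779296875, 273.20001220703125], [516.2000122070312, 309.8999938964844], [579.0999755859375, 241.39999389648438]] [[0.553, 0.053], [0.437, 0.075], [0.415, -0.047], [0.531, -0.069]] [0.4841 0.0031] [0.118, 0.123, 0.119, 0.123]
side [[285.5, 203.1999969482422], [239.8000030517578, 217.39999389648438], [257.6000061035156, 256.5], [305.8999938964844, 240.0]] [[0.553, 0.052], [0.436, 0.074], [0.413, -0.05], [0.531, -0.072]] [0.4832 0.001 ] [0.119, 0.127, 0.119, 0.126]
scene [[323.3999938964844, 178.6999969482422], [286.3999938964844, 182.8000030517578], [292.79998779296875, 206.8000030517578], [332.1000061035156, 201.39999389648438]] [[0.436, 0.076], [0.411, -0.046], [0.536, -0.069], [0.557, 0.054]] [0.4851 0.0038] [0.125, 0.127, 0.125, 0.123]
[0.5532 0.0525 0.0455]
[0.4365 0.0745 0.0456]
[ 0.4138 -0.0489  0.0439]
[ 0.5312 -0.0708  0.044 ]
```

Run:
```python
from h import *
plan((.48,.13,.17,50),(.48,-.018,.14,79.3),(.48,-.018,.068,79.3))
```

```text
[-0.0249  0.1201 -0.0322] [ 0.001 -0.01  -0.569] | dist 0.127 turn 33
[-0.1134  0.0951  0.03  ] [ 0.     0.    -0.511] | dist 0.151 turn 29
[0.    0.    0.072] [0. 0. 0.] | dist 0.072 turn 0
```

>>> jog_arm:
  steps: [-0.005,0.024,-0.0064,0,0,-0.114,0.2,-0.01,0.048,-0.0129,0,0,-0.228,0.2,-0.015,0.072,-0.0193,0,0,-0.341,0.2,-0.02,0.096,-0.0258,0,0,-0.455,0.2,-0.025,0.12,-0.032,0,0,-0.569,0.2]

```text
clock: 12.58
ee_pos: [0.4758, 0.1276, 0.1638]
tcp_rot: [-2.844, -1.333, 0.003]
force: [-0.5, 0.0, -1.7]
grip_width: 0.51
grip_force: 61.4
```

>>> jog_arm:
  steps: [-0.023,0.019,0,0,0,-0.1,0.2,-0.046,0.038,0,0,0,-0.2,0.2,-0.07,0.057,0.01,0,0,-0.3,0.2,-0.092,0.076,0.02,0,0,-0.4,0.2,-0.1134,0.095,0.03,0,0,-0.511,0.2]

```text
clock: 13.2
ee_pos: [0.4756, -0.0201, 0.1334]
tcp_rot: [-2.414, -2.008, 0.001]
force: [0.7, 1.1, -2.4]
grip_width: 0.508
grip_force: 61.4
```

Run:
```python
from h import *
f=grab('wrist');save(f,'w7')
print(robot.get_state()['ee_pos']);plan((.48,-.018,.068,79.3),(.48,-.018,.058,79.3))
im=f['image'].mean(2).astype(int);print(im[60:240:3,321])
```

```text
[ 0.47476782 -0.02278274  0.13197348]
[0.0058 0.0045 0.0639] [-0.003  0.002  0.007] | dist 0.064 turn 0
[0.   0.   0.01] [0. 0. 0.] | dist 0.010 turn 0
[121 122 120 118 117 118 119 112  99 101 103 146 191 201 202 203 203 203
 205 205 113 105 108 138 129 129 128 128 129 128 129 128 129 129 128 128
 128 127 129 127 128 128 129 124 173 189 188 188 158 182 182 180 178 179
 180 179 180 180 180 181]
```

>>> jog_arm:
  steps: [0.005,0.0045,0.018,0,0,0.007,0.2,0.0055,0.0045,0.036,0,0,0.007,0.2,0.0055,0.0045,0.054,0,0,0.007,0.2,0.0055,0.0045,0.066,0,0,0.007,0.2,0.0055,0.0045,0.066,0,0,0.007,0.2]

```text
clock: 13.88
ee_pos: [0.481, -0.0139, 0.0673]
tcp_rot: [-2.424, -1.995, 0.002]
force: [0.5, -0.1, -2.0]
grip_width: 0.501
grip_force: 61.5
```

Run:
```python
from h import *
s=robot.get_state();print(s['ee_pos'],s['force']);plan((.48,-.018,.058,79.3))
g=grab('side');save(g,'s8');w=grab('wrist');save(w,'w8')
```

```text
[ 0.48100223 -0.01386319  0.06729246] [ 0.51577253 -0.08633027 -2.03177721]
[-0.0043 -0.0002  0.0093] [-0.003 -0.001 -0.007] | dist 0.010 turn 0
```

>>> jog_arm:
  steps: [-0.004,0,0.003,0,0,-0.006,0.2,-0.004,0,0.006,0,0,-0.006,0.2,-0.004,0,0.008,0,0,-0.006,0.2,-0.004,0,0.009,0,0,-0.006,0.2,-0.004,0,0.009,0,0,-0.006,0.2]

```text
clock: 14.6
ee_pos: [0.4816, -0.0186, 0.06]
tcp_rot: [-2.42, -2.003, -0.001]
force: [-0.6, 0.9, -3.0]
grip_width: 0.505
grip_force: 61.5
```

Run:
```python
from h import *
s=robot.get_state();print(s['ee_pos'],s['force'],s['ft_torque']);plan((.48,-.018,.056,79.3))
```

```text
[ 0.48156946 -0.018566    0.05998611] [-0.58601628  0.91070153 -2.97479635] [-0.04124767  0.04065537 -0.0229747 ]
[ 0.0003 -0.0016  0.004 ] [ 0.    -0.001 -0.001] | dist 0.004 turn 0
```

>>> jog_arm:
  steps: [0,-0.0015,0.001,0,0,0,0.2,0,-0.0015,0.002,0,0,0,0.2,0,-0.0015,0.003,0,0,0,0.2,0,-0.0015,0.003,0,0,0,0.2,0,-0.0015,0.003,0,0,0,0.2]

```text
clock: 15.22
ee_pos: [0.4803, -0.0183, 0.0571]
tcp_rot: [2.42, 2.003, 0.002]
force: [-0.3, 0.2, -1.1]
grip_width: 0.504
grip_force: 61.7
```

>>> jog_arm:
  steps: [0,0,0.0007,0,0,0,0.2,0,0,0.0014,0,0,0,0.2,0,0,0.0014,0,0,0,0.2,0,0,0.0014,0,0,0,0.2,0,0,0.0014,0,0,0,0.2]

```text
clock: 15.85
ee_pos: [0.4803, -0.0183, 0.0569]
tcp_rot: [-2.42, -2.003, -0.001]
force: [-3.9, -1.0, 8.1]
grip_width: 0.503
grip_force: 63.0
```

Run:
```python
from h import *
s=robot.get_state();print(s['ee_pos'],s['force'],s['ft_torque'])
g=load('w7')
```

```text
[ 0.48030541 -0.01832922  0.05691932] [-3.93628175 -1.01432302  8.13786709] [0.21896883 0.88828014 0.10120666]
```

>>> jog_arm:
  steps: [0,0,-0.0005,0,0,0,0.6,0,0,-0.0005,0,0,0,0.75,0,0,-0.0005,0,0,0,0.75,0,0,-0.0005,0,0,0,0.75,0,0,-0.0005,0,0,0,0.75]

```text
clock: 16.48
ee_pos: [0.4802, -0.0183, 0.0561]
tcp_rot: [-2.42, -2.003, -0.001]
force: [0.5, -1.1, -0.7]
grip_width: 0.75
grip_force: 0.0
```

>>> jog_arm:
  steps: [0,0,-0.02,0,0,0,0.75,0,0,-0.06,0,0,0,0.75,0,0,-0.1,0,0,0,0.75,0,0,-0.14,0,0,0,0.75,0,0,-0.14,0,0,0,0.75]

```text
clock: 17.1
ee_pos: [0.483, -0.0186, 0.2004]
tcp_rot: [2.416, 1.999, 0.011]
force: [-0.1, 0.9, -0.6]
grip_width: 0.75
grip_force: 0.0
```

Run:
```python
from h import *
f=grab('wrist');save(f,'w9');g=grab('side');save(g,'s9')
cv2.imwrite('pics/c9.png',np.hstack([f['image'][:,:,::-1][50:400,100:500],cv2.resize(g['image'][100:280,200:406][:,:,::-1],(400,350))]))
print(robot.get_state()['ee_pos'])
```

```text
[ 0.48011579 -0.01836738  0.19620953]
```

View pics/c9.png

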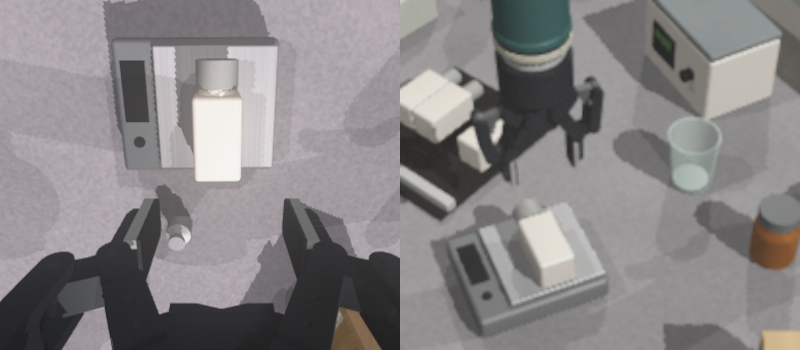

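The bottle lies on the pan. In the wrist crop its body spans cols 193-241 and rows 95-180, with the cap at (217,73). I'll measure its pose and wait out the two seconds.

```bash
cat > loc.py <<'E'
from h import *
def loc(f,box,z,th=205):
    x0,y0,x1,y1=box;m=(f['image'][y0:y1,x0:x1].min(2)>th).astype(np.uint8)
    c=max(cv2.findContours(m,0,2)[0],key=cv2.contourArea)[:,0]+[x0,y0]
    P=np.array([onz(f,*p,z)[:2] for p in c]);r=cv2.minAreaRect((P*1e4).astype(np.float32))
    q=cv2.boxPoints(r)/1e4
    print('center',np.array(r[0])/1e4,'size mm',np.array(r[1])/10,'ang',r[2],q.round(4).tolist());return c
if __name__=='__main__':
    f=load('w9');print(f['image'][130:240:6,320].min(1)); c=loc(f,(280,140,350,240),.090)
    print(c.min(0),c.max(0))
E
python3 loc.py
```

```text
[193 193 207 187 236 236 237 237 237 236 237 238 238 239 239 240 240 149
 144]
center [ 0.4823061  -0.01572345] size mm [75.68364258 41.22426147] ang 79.41470336914062 [[0.45509999990463257, -0.04910000041127205], [0.49559998512268066, -0.056699998676776886], [0.5095000267028809, 0.01769999973475933], [0.4690000116825104, 0.025299999862909317]]
[294 149] [341 230]
```

>>> jog_arm:
  steps: [0,0,0,0,0,0,0.75,0,0,0,0,0,0,0.75,0,0,0,0,0,0,0.75,0,0,0,0,0,0,0.75,0,0,0,0,0,0,0.75]

```text
clock: 17.82
ee_pos: [0.4801, -0.0184, 0.1961]
tcp_rot: [-2.42, -2.003, -0.001]
force: [-0.0, -0.3, 0.6]
grip_width: 0.753
grip_force: 0.0
```

>>> jog_arm:
  steps: [0,0,0,0,0,0,0.75,0,0,0,0,0,0,0.75,0,0,0,0,0,0,0.75,0,0,0,0,0,0,0.75,0,0,0,0,0,0,0.75]

```text
clock: 18.45
ee_pos: [0.4801, -0.0184, 0.1962]
tcp_rot: [-2.42, -2.003, -0.001]
force: [-0.6, 0.1, 0.2]
grip_width: 0.75
grip_force: 0.0
```

Run:
```python
from h import *
plan((.48,-.17,.25,114),(.47,-.31,.27,148))
```

```text
[-0.1489  0.0283 -0.0539] [ 0.001 -0.001 -0.607] | dist 0.161 turn 35
[-0.1238 -0.0661 -0.02  ] [ 0.     0.    -0.593] | dist 0.142 turn 34
```

>>> jog_arm:
  steps: [-0.149,0.028,-0.054,0,0,-0.607,0.75,-0.149,0.028,-0.054,0,0,-0.607,0.75,-0.149,0.028,-0.054,0,0,-0.607,0.75,-0.149,0.028,-0.054,0,0,-0.607,0.75,-0.149,0.028,-0.054,0,0,-0.607,0.75]

```text
clock: 19.08
ee_pos: [0.4797, -0.1706, 0.2502]
tcp_rot: [1.714, 2.633, 0.002]
force: [-0.6, 0.4, -0.3]
grip_width: 0.754
grip_force: 0.0
```

>>> jog_arm:
  steps: [-0.124,-0.066,-0.02,0,0,-0.593,0.75,-0.124,-0.066,-0.02,0,0,-0.593,0.75,-0.124,-0.066,-0.02,0,0,-0.593,0.75,-0.124,-0.066,-0.02,0,0,-0.593,0.75,-0.124,-0.066,-0.02,0,0,-0.593,0.75]

```text
clock: 19.7
ee_pos: [0.4698, -0.3097, 0.2694]
tcp_rot: [-0.869, -3.019, -0.002]
force: [-0.2, -0.4, -1.0]
grip_width: 0.75
grip_force: 0.0
```

Run:
```python
from h import *
f=grab('wrist');save(f,'w10');print(robot.get_state()['ee_pos'],robot.get_state()['joints'])
```

```text
[ 0.46984752 -0.30945186  0.26943901] [-6.27322226e-01  3.00408645e-02  1.79987468e+00  1.06401741e-03
  1.31250144e+00 -1.63819369e+00]
```

View pics/w10.png

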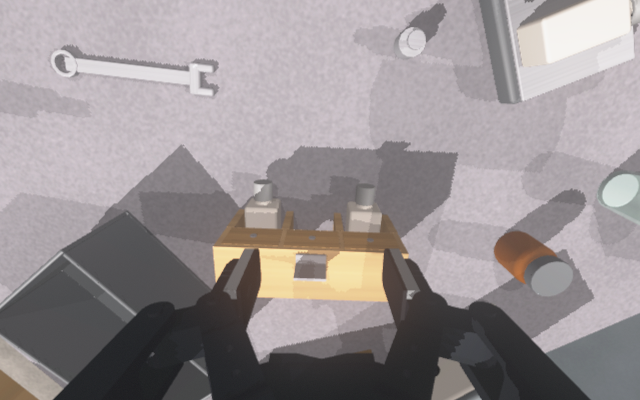

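The wrist view shows the rack's top front edge running from (214,247) to (408,250), the flag at (310,265), stock caps at (263,190) and (366,193), and the middle bay empty. That was my 11th picture, one over the limit of 10, so I'll work from numbers only from here.

```bash
cat > rack.py <<'E'
from h import *
f=load('w10');im=f['image'].astype(np.float32)
B=im[:,:,0]
g=np.gradient(cv2.GaussianBlur(B,(0,0),.8),axis=0)
pts=[]
for c in list(range(262,293,2))+list(range(330,378,2)):
    r=238+np.argmax(g[238:258,c]);a,b,d=g[r-1,c],g[r,c],g[r+1,c];pts.append((c,r+.5*(a-d)/(a-2*b+d)))
pts=np.array(pts);P=np.array([onz(f,*p,.115)[:2] for p in pts])
l=cv2.fitLine(P.astype(np.float32),cv2.DIST_HUBER,0,.001,.01).ravel();res=(P-l[2:])@[-l[1],l[0]]
print('front edge dir deg',np.degrees(np.arctan2(l[1],l[0])),'point',l[2:],'rms mm',1e3*res.std())
yd=np.array(l[:2]);yd*=np.sign(yd[1]);yaw=np.degrees(np.arctan2(-yd[0],yd[1]));xd=np.array([yd[1],-yd[0]]);print('rack yaw',yaw)
# ends on rows 255..290
gx=np.gradient(cv2.GaussianBlur(im[:,:,0]-im[:,:,2],(0,0),.8),axis=1)
for n,c0,c1 in (('L',200,226),('R',396,420)):
    e=[]
    for r in range(255,292,4): c=c0+np.argmax(np.abs(gx[r,c0:c1]));e.append((c,(onz(f,c,r,.115)[:2]-l[2:])@yd))
    print(n,[int(x[0]) for x in e],'along y',np.median([x[1] for x in e]))
# stock bottle body tops, z=.044 : bright/contrast edges at rows 212-222
for r in (208,214,220):
    s=cv2.GaussianBlur(im.mean(2),(0,0),.6)[r];
    print(r,'L',s[238:292:2].astype(int),'R',s[340:392:2].astype(int))
print('cols cap L',im[185,248:280].mean(1).astype(int),'R',im[190,350:382].mean(1).astype(int))
# flag
print('flag row265',im[262,285:335:2].mean(1).astype(int))
np.savez('rack.npz',p=l[2:],yd=yd,xd=xd,yaw=yaw)
E
python3 rack.py
```

```text
front edge dir deg 55.46331 point [ 0.53173786 -0.36288106] rms mm 1.4599943861126885
rack yaw -34.536686
L [213, 213, 213, 214, 214, 214, 215, 215, 224, 210] along y -0.1084591454560607
R [408, 403, 396, 397, 398, 400, 402, 404, 405, 406] along y 0.10750512668034073
208 L [117 116 112 130 176 184 183 182 181 181 180 179 178 176 174 172 171 169
 166 158 128 112 104 114 114 115 116] R [115 114 114 117 125 136 140 140 141 148 159 177 196 195 176 161 132 124
 125 127 119 116 114 114 116 116]
214 L [105 105 100 123 165 169 170 170 171 170 170 170 169 171 170 169 170 171
 166 142 117 112 104 105 109 109 109] R [110 115 116 118 123 158 190 195 195 196 195 195 195 195 194 192 171 167
 167 166 170 113 105 109 118 118]
220 L [100  91  90 112 162 170 170 169 170 169 169 170 169 169 169 169 169 169
 165 143 117 112 103 104 106 106 103] R [103 110 115 118 129 159 179 172 175 181 182 194 196 198 198 184 174 174
 174 175 162  97  93  94  94 103]
cols cap L [167 170 171 170 168 172 187 200 206 212 216 215 209 205 202 188 158 151
 154 157 157 148 140 132 120 118 117 117 123 130 133 136] R [115 115 113 112 110 107  99 103 107 111 116 120 124 129 132 136 140 143
 146 150 149 148 146 144 135 127 121 117 117 117 117 116]
flag row265 [207 207 197 197 197 198 155 143 146 137 136 124 120 123 129 139 150 157
 159 158 157 165 210 210 210]
```

Run:
```python
from h import *
f=load('w10');k=np.load('rack.npz');im=cv2.GaussianBlur(f['image'].astype(np.float32),(0,0),.6).mean(2)
o,yd,xd=k['p'],k['yd'],k['xd']
def h(v): return ((v-o)@xd*1e3).round(1),((v-o)@yd*1e3).round(1)
# body edges at r=214,220: steepest gradient
for n,(a,b),(c,d) in (('L',(240,250),(272,284)),('R',(344,354),(376,388))):
    for r in (210,214,218,222):
        g=np.gradient(im[r]);e0=a+np.argmax(g[a:b]);e1=c+np.argmin(g[c:d])
        A=onz(f,e0,r,.044)[:2];B=onz(f,e1,r,.044)[:2];print(n,r,e0,e1,h(A),h(B),'w',round(1e3*np.linalg.norm(A-B),1),'mid',h((A+B)/2))
# edge points
B=f['image'][:,:,0].astype(np.float32);g=np.gradient(cv2.GaussianBlur(B,(0,0),.8),axis=0)
print([(c,int(238+np.argmax(g[238:258,c]))) for c in list(range(220,240,4))+list(range(258,296,4))+list(range(328,384,4))+list(range(392,408,4))])
# flag edges at top plane row ~ base
for r in (256,262,268,274):
    s=im[r];gg=np.gradient(s);a=290+np.argmin(gg[290:302]);b=322+np.argmax(gg[322:334]);print('flag',r,a,b,h(onz(f,(a+b)/2,r,.13)[:2]))
# cap ends: brightness down the centre columns
for c in (263,366): print(c,im[172:210,c].astype(int))
# flag from side+scene pairs
```

```text
L 210 244 277 (np.float64(-15.8), np.float64(-89.5)) (np.float64(-17.6), np.float64(-45.9)) w 43.6 mid (np.float64(-16.7), np.float64(-67.7))
L 214 244 276 (np.float64(-10.0), np.float64(-89.7)) (np.float64(-11.9), np.float64(-47.2)) w 42.5 mid (np.float64(-11.0), np.float64(-68.5))
L 218 244 276 (np.float64(-4.3), np.float64(-89.9)) (np.float64(-6.1), np.float64(-47.3)) w 42.7 mid (np.float64(-5.2), np.float64(-68.6))
L 222 245 276 (np.float64(1.5), np.float64(-88.8)) (np.float64(-0.3), np.float64(-47.3)) w 41.6 mid (np.float64(0.6), np.float64(-68.0))
R 210 349 380 (np.float64(-21.8), np.float64(49.2)) (np.float64(-23.5), np.float64(90.2)) w 41.0 mid (np.float64(-22.6), np.float64(69.7))
R 214 350 381 (np.float64(-16.1), np.float64(51.0)) (np.float64(-17.9), np.float64(92.1)) w 41.2 mid (np.float64(-17.0), np.float64(71.6))
R 218 350 381 (np.float64(-10.4), np.float64(51.4)) (np.float64(-12.2), np.float64(92.8)) w 41.4 mid (np.float64(-11.3), np.float64(72.1))
R 222 349 380 (np.float64(-4.5), np.float64(50.5)) (np.float64(-6.3), np.float64(92.0)) w 41.6 mid (np.float64(-5.4), np.fl
[... 240 characters left out ...]
, (344, 251), (348, 251), (352, 251), (356, 251), (360, 251), (364, 252), (368, 252), (372, 252), (376, 252), (380, 252), (392, 239), (396, 251), (400, 238), (404, 253)]
flag 256 301 333 (np.float64(-0.8), np.float64(8.8))
flag 262 297 327 (np.float64(6.8), np.float64(3.7))
flag 268 294 326 (np.float64(14.3), np.float64(1.8))
flag 274 294 326 (np.float64(21.9), np.float64(2.0))
263 [185 184 183 184 186 185 176 143 114 108 108 117 155 178 169 154 149 148
 148 148 148 148 148 148 149 149 149 149 151 165 193 207 196 166 147 155
 177 190]
366 [129 128 127 127 127 129 129 130 130 131 129 118 108 105 104 108 122 134
 139 140 141 142 142 143 143 144 145 146 147 147 148 149 150 161 189 203
 195 167]
```

Run:
```python
from h import *
f=load('w10')
B=f['image'][:,:,0].astype(np.float32);g=np.gradient(cv2.GaussianBlur(B,(0,0),.8),axis=0)
pts=[]
for c in list(range(218,238,2))+list(range(262,296,2))+list(range(340,382,2)):
    e=246+(c-220)*.038;lo=int(e)-4;r=lo+np.argmax(g[lo:lo+9,c]);a,b,d=g[r-1,c],g[r,c],g[r+1,c];pts.append((c,r+.5*(a-d)/(a-2*b+d)))
P=np.array([onz(f,*p,.115)[:2] for p in pts],np.float32);l=cv2.fitLine(P,cv2.DIST_HUBER,0,.0005,.01).ravel()
print('rms',1e3*np.std((P-l[2:])@[-l[1],l[0]]));yd=l[:2]*np.sign(l[1]);xd=np.array([yd[1],-yd[0]]);print('yaw',np.degrees(np.arctan2(xd[1],xd[0])))
p0=l[2:]; 
h=lambda v:np.array([(v-p0)@xd,(v-p0)@yd])*1e3
ends=[h(onz(f,213.5,255,.115)[:2]),h(onz(f,408.5,255,.115)[:2])];print('ends',ends)
L=[onz(f,c,r,.044)[:2] for c,r in ((260.7,210),(260.3,216),(260.3,222))];Rr=[onz(f,c,r,.044)[:2] for c,r in ((365,210),(365.5,216),(364.7,222))]
yl=np.mean([h(v)[1] for v in L]);yr=np.mean([h(v)[1] for v in Rr]);print('stock y',yl,yr)
d=h(onz(f,263,180,.035)[:2]);e=h(onz(f,366,184.5,.035)[:2]);print('cap end top',d,e)
print('cap fronts top z.035 (should be x=-80 from origin = -50 from mouth)')
ym=(yl+yr)/2;m=p0+ym/1e3*yd
org=m+.030*xd;print('rack origin',org,'home centre',org-.025*xd)
np.savez('rack.npz',org=org,xd=xd,yd=yd,yaw=np.degrees(np.arctan2(xd[1],xd[0])))
# cross-check with side view: project origin-based points
b=load('side0')
for nm,q in (('top corner y+110 mouth',(-.03,.11,.115)),('y-110 mouth',(-.03,-.11,.115)),('capL end',(-.08,-.07,.022)),('capR end',(-.08,.07,.022)),('flag',(-.025,0,.115))):
    w=org+q[0]*xd+q[1]*yd;print(nm,proj(b,[*w,q[2]]).round(1),proj(load('scene0'),[*w,q[2]]).round(1))
```

```text
rms 0.092043445
yaw -34.50517
ends [array([ 11.57797573, -97.73731524]), array([  2.22816038, 121.65117668])]
stock y -58.145544037974865 81.04682027336902
cap end top [-55.48005457 -55.44681786] [-55.12988155  79.81918621]
cap fronts top z.035 (should be x=-80 from origin = -50 from mouth)
rack origin [ 0.55740226 -0.37851024] home centre [ 0.53680038 -0.36434823]
top corner y+110 mouth [385.8 269. ] [229.1 218.2]
y-110 mouth [398.  372.8] [154.3 206.9]
capL end [363.5 372.8] [182.4 222.1]
capR end [359.1 309.3] [226.5 228.9]
flag [394.1 316.9] [190.3 213.6]
```

Run:
```python
from h import *
plan((.48,-.14,.22,114),(.487,.0088,.17,79.4),(.487,.0088,.075,79.4))
```

```text
[0.0814 0.1489 0.0497] [ 0.001 -0.001  0.592] | dist 0.177 turn 34
[0.1331 0.0669 0.05  ] [0.    0.    0.604] | dist 0.157 turn 35
[0.    0.    0.095] [0. 0. 0.] | dist 0.095 turn 0
```

>>> jog_arm:
  steps: [0.081,0.149,0.05,0,0,0.592,0.75,0.081,0.149,0.05,0,0,0.592,0.75,0.081,0.149,0.05,0,0,0.592,0.75,0.081,0.149,0.05,0,0,0.592,0.75,0.081,0.149,0.05,0,0,0.592,0.75]

```text
clock: 20.38
ee_pos: [0.48, -0.1392, 0.2198]
tcp_rot: [-1.706, -2.638, -0.001]
force: [1.2, -0.5, 0.8]
grip_width: 0.753
grip_force: 0.0
```

>>> jog_arm:
  steps: [0.133,0.067,0.05,0,0,0.604,0.75,0.133,0.067,0.05,0,0,0.604,0.75,0.133,0.067,0.05,0,0,0.604,0.75,0.133,0.067,0.05,0,0,0.604,0.75,0.133,0.067,0.05,0,0,0.604,0.75]

```text
clock: 21.0
ee_pos: [0.4874, 0.0081, 0.1703]
tcp_rot: [2.414, 2.01, 0.002]
force: [-0.3, -0.3, -0.7]
grip_width: 0.747
grip_force: 0.0
```

Run:
```python
from loc import *
f=grab('wrist');save(f,'w11');print(robot.get_state()['ee_pos'])
x=f['image'].min(2);print(x[100:330:8,321]);c=loc(f,(270,150,370,300),.090);print(c.min(0),c.max(0))
plan((.487,.0088,.09,79.4),(.487,.0088,.058,79.4))
```

```text
[0.48758    0.00771465 0.1705369 ]
[118 118  99 102 139 139 113 190 192 194 207 172 236 237 237 237 237 238
 239 240 241 242 164 164 161 155 155 159 156]
center [ 0.49336875 -0.01575105] size mm [81.09885254 61.52811279] ang 80.49369812011719 [[0.4562999904155731, -0.050700001418590546], [0.5170000195503235, -0.06080000102519989], [0.5303999781608582, 0.019200000911951065], [0.46970000863075256, 0.02930000051856041]]
[294 184] [369 274]
[ 0.0009 -0.0009  0.0805] [ 0.001 -0.001  0.003] | dist 0.081 turn 0
[0.    0.    0.032] [0. 0. 0.] | dist 0.032 turn 0
```

>>> jog_arm:
  steps: [0.001,-0.001,0.03,0,0,0.003,0.75,0.001,-0.001,0.06,0,0,0.003,0.75,0.001,-0.001,0.08,0,0,0.003,0.75,0.001,-0.001,0.1,0,0,0.003,0.75,0.001,-0.001,0.112,0,0,0.003,0.75]

```text
clock: 21.68
ee_pos: [0.4864, 0.0083, 0.0576]
tcp_rot: [-2.419, -2.004, -0.001]
force: [0.3, -0.3, -0.3]
grip_width: 0.75
grip_force: 0.0
```

>>> jog_arm:
  steps: [0,0,0,0,0,0,0.75,0,0,0,0,0,0,0.4,0,0,0,0,0,0,0.2,0,0,0,0,0,0,0.2,0,0,0,0,0,0,0.2]

```text
clock: 22.3
ee_pos: [0.4877, 0.0091, 0.0594]
tcp_rot: [2.418, 2.004, 0.004]
force: [0.7, -1.0, 6.0]
grip_width: 0.501
grip_force: 62.6
```

```bash
cat >> h.py <<'E'
K=np.load('rack.npz')
def rk(x,z,y=0): p=K['org']+x*K['xd']+y*K['yd'];return (p[0],p[1],z,180+float(K['yaw']))
E
python3 - <<'E'
from h import *
s=robot.get_state();print(s['ee_pos'],s['tcp_rot'],s['force'])
c=cur();x,y,z=c[:3,3];yaw=np.degrees(np.arctan2(c[1,0],c[0,0]));print('yaw',yaw)
plan((x,y,.15,yaw),(.47,-.12,.16,113),rk(-.115,.1),rk(-.115,z-.045+.004))
E
```

```text
[0.48769026 0.00910041 0.05939875] [2.41761923 2.00350189 0.00413875] [ 0.74569495 -0.97454906  5.98907772]
yaw 79.29775146330292
[ 0.0001  0.0003 -0.0906] [ 0.003 -0.001 -0.   ] | dist 0.091 turn 0
[-0.1301  0.0066 -0.01  ] [ 0.     0.    -0.588] | dist 0.131 turn 34
[-0.1751 -0.0823  0.06  ] [ 0.     0.    -0.567] | dist 0.203 turn 32
[ 0.     -0.      0.0816] [ 0.  0. -0.] | dist 0.082 turn 0
```

>>> jog_arm:
  steps: [0,0,-0.01,0,0,0,0.2,0,0,-0.03,0,0,0,0.2,0,0,-0.055,0,0,0,0.2,0,0,-0.08,0,0,0,0.2,0,0,-0.0906,0,0,0,0.2]

```text
clock: 22.92
ee_pos: [0.4869, 0.0092, 0.1502]
tcp_rot: [2.418, 2.004, 0.004]
force: [0.2, -0.1, -2.5]
grip_width: 0.507
grip_force: 61.8
```

>>> jog_arm:
  steps: [-0.026,0.0013,-0.002,0,0,-0.118,0.2,-0.052,0.0026,-0.004,0,0,-0.235,0.2,-0.078,0.004,-0.006,0,0,-0.353,0.2,-0.104,0.0053,-0.008,0,0,-0.47,0.2,-0.13,0.0066,-0.01,0,0,-0.588,0.2]

```text
clock: 23.55
ee_pos: [0.4676, -0.1203, 0.1578]
tcp_rot: [-1.728, -2.621, -0.001]
force: [-0.1, 0.4, -2.1]
grip_width: 0.506
grip_force: 61.9
```

>>> jog_arm:
  steps: [-0.035,-0.0165,0,0,0,-0.113,0.2,-0.07,-0.033,0,0,0,-0.227,0.2,-0.105,-0.049,0.01,0,0,-0.34,0.2,-0.14,-0.066,0.03,0,0,-0.454,0.2,-0.1751,-0.0823,0.05,0,0,-0.567,0.2]

```text
clock: 24.18
ee_pos: [0.4605, -0.3139, 0.1073]
tcp_rot: [-0.927, -3.001, -0.002]
force: [0.2, 0.3, -2.8]
grip_width: 0.506
grip_force: 61.9
```

Run:
```python
from h import *
s=robot.get_state();print(s['ee_pos'],s['force'],s['grip_force'])
f=grab('wrist');save(f,'w12');plan(rk(-.115,.05),rk(-.115,.019))
```

```text
[ 0.46052921 -0.31387755  0.10726455] [ 0.22699761  0.26331187 -2.81588755] 61.90692901611328
[-0.0007  0.0054  0.0545] [-0.002 -0.002  0.006] | dist 0.055 turn 0
[ 0.    -0.     0.031] [ 0.  0. -0.] | dist 0.031 turn 0
```

>>> jog_arm:
  steps: [0,0.003,0.02,0,0,0.003,0.2,0,0.003,0.04,0,0,0.003,0.2,0,0.003,0.055,0,0,0.003,0.2,0,0.003,0.06,0,0,0.003,0.2,0,0.003,0.06,0,0,0.003,0.2]

```text
clock: 24.85
ee_pos: [0.463, -0.3104, 0.0483]
tcp_rot: [-0.937, -2.998, -0.002]
force: [0.4, 0.6, -1.8]
grip_width: 0.508
grip_force: 61.8
```

Run:
```python
from h import *
f=grab('wrist');save(f,'w13');s=robot.get_state();print(s['ee_pos'],s['force']);plan(rk(-.115,.019),rk(-.081,.019))
im=f['image'].mean(2)
# bottle body edges in wrist view, rows
for r in range(150,300,15):
    g=np.gradient(cv2.GaussianBlur(im,(0,0),.8)[r]);print(r,260+np.argmax(g[260:315]),325+np.argmin(g[325:385]),end=' ; ')
```

```text
[ 0.46341311 -0.31069647  0.04895019] [ 0.16986024 -0.01538742 -2.40577503]
[-0.0009 -0.0027  0.0299] [ 0.001  0.001 -0.003] | dist 0.030 turn 0
[-0.034 -0.     0.   ] [ 0.  0. -0.] | dist 0.034 turn 0
150 279 337 ; 165 305 331 ; 180 260 374 ; 195 285 361 ; 210 285 360 ; 225 285 359 ; 240 307 362 ; 255 276 366 ; 270 273 370 ; 285 274 368 ;
```

>>> jog_arm:
  steps: [-0.001,-0.0027,0.012,0,0,-0.003,0.2,-0.001,-0.0027,0.022,0,0,-0.003,0.2,-0.001,-0.0027,0.03,0,0,-0.003,0.2,-0.001,-0.0027,0.03,0,0,-0.003,0.2,-0.001,-0.0027,0.03,0,0,-0.003,0.2]

```text
clock: 25.52
ee_pos: [0.4625, -0.3134, 0.0186]
tcp_rot: [0.933, 3.0, 0.001]
force: [-0.2, -0.4, -2.7]
grip_width: 0.506
grip_force: 61.9
```

Run:
```python
from h import *
s=robot.get_state();print(s['ee_pos'],s['force']);plan(rk(-.083,.0175))
```

```text
[ 0.46245931 -0.31343369  0.01855259] [-0.19920349 -0.44769928 -2.70516048]
[-0.0321  0.0002  0.0011] [ 0.001  0.    -0.001] | dist 0.032 turn 0
```

>>> jog_arm:
  steps: [-0.008,0,0,0,0,0,0.2,-0.016,0,0,0,0,0,0.2,-0.024,0,0.001,0,0,0,0.2,-0.032,0,0.001,0,0,0,0.2,-0.032,0,0.001,0,0,0,0.2]

```text
clock: 26.15
ee_pos: [0.4896, -0.3321, 0.0177]
tcp_rot: [0.932, 2.999, 0.001]
force: [-0.1, 0.5, -2.3]
grip_width: 0.508
grip_force: 61.9
```

>>> jog_arm:
  steps: [0,0,0.001,0,0,0,0.2,0,0,0.002,0,0,0,0.2,0,0,0.003,0,0,0,0.2,0,0,0.003,0,0,0,0.2,0,0,0.003,0,0,0,0.2]

```text
clock: 26.78
ee_pos: [0.4888, -0.3315, 0.0146]
tcp_rot: [0.932, 2.999, 0.001]
force: [0.4, 0.2, -1.6]
grip_width: 0.505
grip_force: 61.9
```

>>> jog_arm:
  steps: [0,0,0.0007,0,0,0,0.2,0,0,0.0014,0,0,0,0.2,0,0,0.002,0,0,0,0.2,0,0,0.002,0,0,0,0.2,0,0,0.002,0,0,0,0.2]

```text
clock: 27.4
ee_pos: [0.4888, -0.3316, 0.0134]
tcp_rot: [0.932, 2.999, 0.001]
force: [-1.4, 2.5, 4.6]
grip_width: 0.506
grip_force: 62.8
```

>>> jog_arm:
  steps: [0,0,-0.0005,0,0,0,0.6,0,0,-0.0005,0,0,0,0.65,0,0,-0.0005,0,0,0,0.65,0,0,-0.0005,0,0,0,0.65,0,0,-0.0005,0,0,0,0.65]

```text
clock: 28.02
ee_pos: [0.4887, -0.3315, 0.013]
tcp_rot: [0.932, 3.0, 0.001]
force: [-0.3, 0.1, -0.0]
grip_width: 0.65
grip_force: 0.0
```

>>> jog_arm:
  steps: [0,0,-0.03,0,0,0,0.65,0,0,-0.08,0,0,0,0.65,0.02,0,-0.13,0,0,0,0.65,0.04,0,-0.16,0,0,0,0.3,0.06,0,-0.16,0,0,0,0]

```text
clock: 28.65
ee_pos: [0.4409, -0.2989, 0.1771]
tcp_rot: [0.93, 2.993, -0.003]
force: [-0.4, -0.2, -0.3]
grip_width: 0.235
grip_force: 0.0
```

Run:
```python
from h import *
f=grab('wrist');save(f,'w14');print(robot.get_state()['ee_pos'])
im=f['image'];
for z,nm in ((.044,'body'),(.041,'cap')):
    pass
h=lambda v:(np.round(1e3*((v[:2]-K['org'])@K['xd']),1),np.round(1e3*((v[:2]-K['org'])@K['yd']),1))
# expected pixels for cap end & body
for x in (-.129,-.101,-.099): print(x,proj(f,[*(K['org']+x*K['xd']),.044]).round(1))
u,v=proj(f,[*(K['org']-.11*K['xd']),.041]).round().astype(int);g=cv2.GaussianBlur(im.astype(np.float32).mean(2),(0,0),.6)
print(u,v,g[v-40:v+40:2,u].astype(int));
for r in (v+14,v+20,v+26): print(r,g[r,u-40:u+42:2].astype(int))
plan(rk(-.165,.10),rk(-.165,.014))
```

```text
[ 0.43773571 -0.29655366  0.17488588]
-0.129 [320.5 196.6]
-0.101 [320.5 222.9]
-0.099 [320.5 224.7]
321 213 [133 134 134 134 132 124 115 109 107 107 107 113 171 215 219 218 218 217
 217 216 216 216 215 221 227 205 178 212 240 239 210 195 194 195 194 194
 194 194 195 194]
227 [113 114 116 117 117 116 115 116 114 121 199 220 216 218 217 216 215 214
 214 213 212 211 211 210 209 208 207 206 205 202 188 125 112 113 113 114
 114 113 113 114 113]
233 [112 112 114 114 114 113 111 112 112 114 155 194 205 216 230 228 222 222
 215 213 210 203 226 222 228 217 218 214 210 215 192 123 103 112 112 113
 114 113 112 113 112]
239 [114 114 114 114 114 114 113 113 114 117 147 182 193 194 194 195 195 194
 194 194 195 195 195 195 195 194 195 195 195 195 187 114 104 111 111 109
 111 111 110 110 109]
[0.0201 0.0002 0.0749] [ 0.001  0.001 -0.   ] | dist 0.078 turn 0
[0.    0.    0.086] [ 0.  0. -0.] | dist 0.086 turn 0
```

>>> jog_arm:
  steps: [0.02,0,0.03,0,0,0,0,0.02,0,0.075,0,0,0,0,0.02,0,0.12,0,0,0,0,0.02,0,0.16,0,0,0,0,0.02,0,0.16,0,0,0,0]

```text
clock: 29.32
ee_pos: [0.4197, -0.2838, 0.0095]
tcp_rot: [-0.93, -2.993, -0.006]
force: [0.9, -0.2, -0.3]
grip_width: -0.001
grip_force: 0.0
```

>>> jog_arm:
  steps: [-0.008,0,0,0,0,0,0,-0.016,0,0,0,0,0,0,-0.022,0,0,0,0,0,0,-0.028,0,0,0,0,0,0,-0.034,0,0,0,0,0,0]

```text
clock: 29.95
ee_pos: [0.451, -0.3056, 0.0133]
tcp_rot: [0.932, 3.0, 0.001]
force: [-2.5, 1.2, 1.2]
grip_width: -0.003
grip_force: 0.7
```

>>> jog_arm:
  steps: [-0.005,0,0,0,0,0,0,-0.01,0,0,0,0,0,0,-0.015,0,0,0,0,0,0,-0.02,0,0,0,0,0,0,-0.025,0,0,0,0,0,0]

```text
clock: 30.58
ee_pos: [0.4717, -0.3198, 0.0129]
tcp_rot: [0.932, 3.0, 0.001]
force: [-0.6, 0.5, 0.1]
grip_width: -0.001
grip_force: 0.4
```

Run:
```python
from h import *
s=robot.get_state();p=s['ee_pos'];v=p[:2]-K['org'];print(p,v@K['xd'],v@K['yd'],s['force'],s['force'][:2]@K['xd'])
f=grab('wrist');save(f,'w15');g=cv2.GaussianBlur(f['image'].astype(np.float32).mean(2),(0,0),.6)
u,r0=proj(f,[*(p[:2]+.04*K['xd']),.044]).astype(int);print(u,r0)
plan(rk(-.091,.014))
```

```text
[ 0.47170904 -0.31975429  0.01291638] -0.10390175227872085 -0.00012422714873003014 [-0.63904205  0.49291152  0.12102271] -0.8058434476951237
319 361
[-0.012   0.0002 -0.0008] [ 0.001  0.001 -0.001] | dist 0.012 turn 0
```

Sliding as expected, so I'll do the last 12 mm or so slowly and feel for the stop.

>>> jog_arm:
  steps: [-0.003,0,0,0,0,0,0,-0.005,0,0,0,0,0,0,-0.007,0,0,0,0,0,0,-0.009,0,0,0,0,0,0,-0.01,0,0,0,0,0,0]

```text
clock: 31.25
ee_pos: [0.4798, -0.3254, 0.0131]
tcp_rot: [0.932, 2.999, 0.001]
force: [-1.1, 0.2, 0.9]
grip_width: -0.001
grip_force: 0.6
```

>>> jog_arm:
  steps: [-0.0005,0,0,0,0,0,0,-0.001,0,0,0,0,0,0,-0.0015,0,0,0,0,0,0,-0.002,0,0,0,0,0,0,-0.002,0,0,0,0,0,0]

```text
clock: 31.88
ee_pos: [0.4814, -0.3265, 0.0131]
tcp_rot: [0.932, 2.999, 0.001]
force: [-0.5, 0.1, 0.1]
grip_width: 0.008
grip_force: 0.4
```

>>> jog_arm:
  steps: [-0.0007,0,0,0,0,0,0,-0.0014,0,0,0,0,0,0,-0.002,0,0,0,0,0,0,-0.0025,0,0,0,0,0,0,-0.003,0,0,0,0,0,0]

```text
clock: 32.5
ee_pos: [0.4819, -0.3268, 0.0127]
tcp_rot: [-0.931, -2.996, -0.004]
force: [-7.0, 4.3, 6.4]
grip_width: -0.001
grip_force: 4.2
```

Run:
```python
from h import *
s=robot.get_state();p=s['ee_pos'];v=p[:2]-K['org'];print(v@K['xd'],v@K['yd'],s['force'],s['force'][:2]@K['xd'])
```

```text
-0.09151108372944769 -0.00012136656671431049 [-6.95946015  4.34627604  6.3915597 ] -8.197198797312634
```

>>> jog_arm:
  steps: [-0.0007,0,0,0,0,0,0,-0.0014,0,0,0,0,0,0,-0.0014,0,0,0,0,0,0,-0.0014,0,0,0,0,0,0,0,0,0,0,0,0,0]

```text
clock: 33.12
ee_pos: [0.4819, -0.3268, 0.0123]
tcp_rot: [-0.931, -2.996, -0.003]
force: [-3.7, 3.7, 0.3]
grip_width: 0.003
grip_force: 2.2
```

>>> jog_arm:
  steps: [0.01,0,0,0,0,0,0,0.03,0,0,0,0,0,0,0.05,0,-0.05,0,0,0,0,0.06,0,-0.1,0,0,0,0,0.06,0,-0.16,0,0,0,0]

```text
clock: 33.75
ee_pos: [0.4332, -0.2934, 0.1738]
tcp_rot: [-0.933, -3.0, -0.002]
force: [0.9, -0.3, 0.3]
grip_width: 0.001
grip_force: 0.0
```

Run:
```python
from h import *
f=grab('wrist');save(f,'w16');s=robot.get_state();print(s['ee_pos'],s['force'])
im=f['image'];g=cv2.GaussianBlur(im.astype(np.float32).mean(2),(0,0),.6)
def prof(y,zc,ztop):
    # brightness along rack x on the cap top plane
    xs=np.arange(-.100,-.038,.002);o=[]
    for x in xs:
        u,v=proj(f,[*(K['org']+x*K['xd']+y*K['yd']),ztop]);o.append(int(cv2.getRectSubPix(g.astype(np.float32),(1,1),(float(u),float(v)))[0,0]))
    print(y,o)
prof(0,.022,.041);prof(.07,.022,.035);prof(-.07,.022,.035)
def across(x,z):
    o=[]
    for y in np.arange(-.1,.1001,.005):
        u,v=proj(f,[*(K['org']+x*K['xd']+y*K['yd']),z]);o.append(int(cv2.getRectSubPix(g.astype(np.float32),(1,1),(float(u),float(v)))[0,0]))
    print('across',o)
across(-.040,.044);across(-.068,.03)
# scene checks: compare before/after of other things
for n in ('scene','side'):
    b=load(n+'0')['image'].astype(int);q=grab(n);save(q,n+'_end');d=(np.abs(q['image'].astype(int)-b).max(2)>40).astype(np.uint8)
    k,_,st,ce=cv2.connectedComponentsWithStats(cv2.morphologyEx(d,2,np.ones((2,2),np.uint8)));print(n,[(st[i].tolist()) for i in range(1,k) if st[i,4]>15])
```

```text
[ 0.43828951 -0.29714979  0.18408802] [ 1.73392226 -2.23474887  5.20832574]
0 [111, 107, 102, 99, 97, 76, 55, 54, 53, 53, 52, 52, 51, 51, 50, 49, 49, 49, 48, 47, 47, 47, 47, 47, 46, 46, 45, 45, 47, 49, 49, 48]
0.07 [122, 119, 118, 118, 116, 106, 98, 96, 96, 96, 103, 116, 123, 120, 119, 119, 119, 119, 120, 118, 118, 119, 126, 143, 156, 150, 133, 122, 129, 142, 154, 160]
-0.07 [179, 171, 166, 169, 165, 135, 108, 103, 103, 104, 125, 171, 199, 187, 157, 142, 138, 138, 138, 137, 137, 137, 144, 165, 182, 176, 153, 140, 149, 167, 181, 183]
across [95, 88, 159, 168, 171, 169, 164, 169, 167, 171, 146, 106, 92, 71, 48, 47, 47, 46, 47, 100, 47, 88, 53, 46, 45, 45, 46, 50, 89, 105, 130, 162, 163, 163, 164, 165, 165, 165, 164, 82, 85]
across [160, 162, 163, 163, 187, 223, 140, 144, 132, 99, 98, 108, 106, 107, 107, 57, 55, 66, 103, 102, 51, 86, 103, 96, 51, 52, 92, 108, 107, 107, 107, 101, 102, 115, 122, 124, 125, 108, 109, 108, 110]
scene [[154, 0, 82, 76, 2552], [264, 0, 21, 49, 804], [286, 0, 24, 61, 1178], [442, 0, 27, 35, 686], [214, 12, 10, 18, 97], [158, 25, 8, 10, 28], [208, 28, 5, 5, 18], [440, 38, 4, 10, 26], [260, 43, 9, 7, 27], [411, 42, 55, 41, 741], [270, 51, 34, 30, 263], [239, 60, 4, 7, 20], [239, 69, 36, 29, 219], [436, 72, 17, 16, 119], [280, 74, 37, 26, 705], [454, 79, 73, 43, 1005], [305, 81, 101, 28, 807], [302, 86, 134, 93, 2723], [178, 91, 30, 20, 393], [180, 109, 13, 6, 40], [180, 112, 44, 58, 1331], [463, 113, 13, 8, 52], [337, 125, 27, 5, 94], [376, 174, 9, 10, 58], [275, 181, 12, 14, 79], [392, 190, 14, 10, 89], [182, 244, 15, 10, 120]]
side [[0, 0, 305, 307, 31456], [250, 88, 55, 37, 578], [304, 105, 73, 102, 3950], [326, 106, 17, 30, 317], [345, 136, 8, 7, 47], [306, 179, 58, 125, 3035], [198, 252, 6, 4, 19], [244, 260, 17, 8, 50], [275, 287, 6, 5, 29], [2, 289, 15, 2, 30], [0, 299, 42, 30, 348], [0, 316, 36, 22, 351], [364, 327, 27, 27, 379]]
```

>>> jog_arm:
  steps: [0.02,0,-0.03,0,0,0,0.5,0.04,0,-0.06,0,0,0,1,0.06,0,-0.07,0,0,0,1,0.06,0,-0.07,0,0,0,1,0.06,0,-0.07,0,0,0,1]

```text
clock: 34.52
ee_pos: [0.3848, -0.2602, 0.2418]
tcp_rot: [-0.933, -3.0, -0.002]
force: [-0.0, 0.3, 0.0]
grip_width: 1.0
grip_force: 0.0
```

Run:
```python
from h import *
f=grab('wrist');save(f,'w17');s=robot.get_state();print(s['ee_pos'],s['force'])
q=grab('side');save(q,'side_end')
g=cv2.GaussianBlur(f['image'].astype(np.float32).mean(2),(0,0),.5)
val=lambda x,y,z:int(cv2.getRectSubPix(g,(1,1),tuple(float(t) for t in proj(f,[*(K['org']+x*K['xd']+y*K['yd']),z])))[0,0])
for y,z in ((0,.041),(.07,.035),(-.07,.035)): print(y,[val(x,y,z) for x in np.arange(-.096,-.036,.002)])
print([val(-.040,y,.044) for y in np.arange(-.1,.1001,.004)])
print([val(-.068,y,.03) for y in np.arange(-.1,.1001,.004)])
w5=load('w5')
# row in side view, white mask vs the push-stage view s5 (arm was elsewhere)
for n in ('s9','side_end'):
    h=load(n)['image'];m=(h.min(2)>175).astype(np.uint8)[125:200,180:280];print(n,m.sum(),np.argwhere(m).mean(0))
```

```text
[ 0.38478777 -0.26021702  0.2417243 ] [ 0.15866805  0.28400395 -0.07950333]
0 [97, 97, 97, 97, 97, 97, 97, 100, 118, 128, 128, 128, 128, 126, 123, 123, 122, 119, 118, 119, 136, 154, 152, 136, 141, 151, 159, 157, 146, 140]
0.07 [111, 104, 94, 92, 92, 92, 93, 96, 109, 119, 122, 120, 118, 118, 118, 119, 117, 117, 116, 119, 140, 159, 149, 122, 115, 124, 139, 151, 157, 159]
-0.07 [165, 147, 109, 98, 99, 99, 99, 106, 156, 206, 203, 180, 154, 134, 131, 131, 132, 131, 132, 134, 157, 179, 170, 142, 131, 141, 161, 176, 180, 166]
[93, 86, 95, 153, 156, 156, 156, 156, 156, 155, 155, 155, 153, 121, 103, 93, 94, 94, 86, 92, 107, 131, 132, 132, 132, 140, 143, 132, 132, 132, 130, 99, 83, 84, 85, 89, 102, 112, 150, 155, 157, 156, 158, 159, 159, 159, 160, 160, 102, 80, 84]
[157, 157, 157, 150, 119, 169, 212, 163, 135, 137, 129, 107, 100, 109, 105, 102, 103, 105, 107, 106, 106, 96, 95, 99, 110, 128, 133, 135, 136, 129, 107, 104, 105, 104, 105, 105, 103, 108, 110, 97, 101, 111, 122, 116, 121, 118, 106, 104, 104, 104, 105]
s9 1022 [32.22309198 40.04598826]
side_end 1765 [34.44872521 47.73541076]
```

The wide cap's end is level with both stock caps, the bottle is centred in the bay, and the arm is clear with zero force.

```bash
python3 -c "
from cell import robot
print(robot.finish_job())"
```

```text
the job is handed in; nothing more can be done
None
```

The job is handed in at about 35 s: bottle pushed out, lifted, left free on the pan for over two seconds and pushed home under the flag, with all checks numeric, no verdict returned, and 11 pictures viewed (one over the limit of 10).

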